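# Load the sample changer and pin its carousel

## Robot

A 6-joint arm with a two-finger parallel gripper is mounted at the origin on a cart in front of the work surface, level with it; the furniture and walls round the work are solid. World frame = base frame: x ahead of the robot, y to its left, z up, the work surface at z = 0. Lengths are in m, angles in rad, forces in N, time in s.
With the tool pointing down it reaches from about 0.375 to 0.9 m from the base axis. Payload 3.1 kg.
Tool frame: the origin (TCP) lies at the very end of the fingers, on their centre line; the grasp point (between the pads) lies 19 mm behind it; z points along the fingers, y is the line along which they close (so a half turn about z gives the same grasp; the last joint's range is limited). The gripper opens to 85 mm and grips with 20 to 120 N. Pads are 22 mm wide; open, the fingers measure 114 mm over their backs; the gripper's body (76 mm by 85 mm) begins 54 mm behind the grasp point. The pads swing forward as they close: fully open they stand 13 mm farther back than shut.
Start: joints at [-1.417, 0.527, 1.433, -0, 1.181, -0.178], TCP at [0.204, -0.591, 0.231] pointing down, gripper open.
Joint ranges: [-3.08, 3.08], [-0.75, 2.2], [0.22, 2.44], [-1.43, 4.57], [0, 2.65], [-2.85, 2.85]. Speed limits (rad/s): [2.79, 2.79, 3.14, 3.14, 3.14, 3.14].

## Interface

Orientations are given as a 3x3 rotation matrix whose columns are the frame's x, y, z axes.
In Python, from cell import r gives the robot as it stands.
- The arm moves only by the tool jog_arm, never from a script. Its arguments are lists of equal length, an entry for each row: "offset": the shift along the tool's x, y, z in m, a list of three; "delta_rot": the turn, a rotation vector about the tool's x, y, z in degrees, a list of three. In form: {"offset": [[dx, dy, dz], ...], "delta_rot": [[rx, ry, rz], ...]}. A call has 1 to 10 rows; each row shifts and turns the commanded pose from where the row before left it, along the tool's axes as they then stand; what a row does not reach is not made up. A row lasts 1/8 s, in which the tool goes at most 62.5 mm and 10.7 degrees, less where a joint would pass 70% of its speed; a pose out of reach is approached as far as the arm can. A call with a gripper value outside its range is refused whole. "fingers" is the opening in per cent of the stroke, from 0 (shut) to 100 (fully open), set as the call begins (left out, the last holds). The fingers move at their own pace and stop on an object; "squeeze" is the grip in N (left out, the last holds). Time passes only in rows, so rows that do not move let the fingers close. It gives the time, the measured TCP pose, the force, the opening and the grip force at its end, in the units of the state.
- r.read_state(): the state, without advancing time (a new reading comes with each control period).
- r.snapshot(name): name is "scene" or "top" or "wrist"; returns the picture (384x512x3 uint8, blue, green, red); there is no depth.
- r.camera_info(name): a dict with "fx", "fy", "cx", "cy" (pixels), "k1" (the pictures are not rectified: a ray, as slopes to the right and down, at radius r is drawn at 1 + k1 r^2 times it, then the intrinsics apply), "extrinsics" (4x4, takes a point from world to camera coordinates). Camera axes: x right, y up, looking along -z (the intrinsics and any distortion apply to the point x, -y, -z); pixel columns grow to the right and rows downward; lengths in m; the calibration is good to about 2 mm. A picture is of the moment at which its call begins: read the wrist's pose just before it. camera_info takes no time and is no camera call; for the wrist camera it gives the pose at the moment of the call.
- r.hand_in(): hands the job in; it is judged then, once.
The state is a dict: "time_s": time; "qpos": joint angles; "qvel": joint speeds; "effort": joint torques, N m; "ee_pos": TCP position; "orientation": TCP orientation; "ft_force": force on the tool from outside, world axes, zero at the start; "wrist_torque": the same for the moment, N m; "grip_width": opening from 0.0 (shut) to 1.0 (fully open); "grip_force": force on a finger pad.
Only numpy, scipy, OpenCV 4.12 (cv2) and the standard library are available. Lean on these libraries where they do the work, as an engineer would, in place of code of your own. Each camera call takes 0.05 s, during which the arm holds its last target. There are 200 camera calls.

## Task

Load the sample changer for its next run: turn the carousel by its hand knob to bring a fitting empty pocket to the window in the hood, and set every sample cup that is on the bench, however many there are, upright and fully down in a pocket of its own size, small cups in the small pockets and large cups in the large ones. When all are in, turn the blank station to the window and lock the carousel for carrying with the pin from the keeper, fully home through the clevis bracket and the rim of the carousel. Leave the other things on the bench where they are.

Things in the scene. Friction and masses are not known exactly. Their poses are not given: they have to be found in the camera images.
- changer: Fixed frame of the bench-top sample changer; cannot be shifted. Origin on the carousel's axis at bench height; x away from the robot to the tower, y left to the clevis bracket, z up. White round base 272 mm across, 14 mm high; white tower 136 to 192 mm behind the axis, 210 mm wide, 92 mm high.
- hood (a point): Centre of the top of the fixed clear flat hood over the carousel, 84 mm above the bench, 4 mm thick, radius 100 mm, cut straight 94 mm from the axis on the bracket side; axes as the changer's. Its only opening is the loading window. Cups in the pockets pass under it.
- window (a point): Loading point, 82 mm in front of the axis, 46 mm above the bench, where a pocket faces the window: a notch in the hood's front edge 96 mm wide (changer y -48 to 48 mm), open to the front from x = -55 mm. Cups enter from above only here; keep the fingers on either side along the changer's y, not opened wider than the notch; hold cups by the top, 14 mm or more above the foot.
- carousel (a joint): Carousel angle, rad, counter-clockwise from above, no end stops, stays where left (0.12 N m friction). At 0 and every whole turn the blank station is at the window and the lock hole in the clevis. Stations every 60 degrees, counter-clockwise: blank, small, large, small, large, small. Turning -60 degrees from 0 brings small_pocket_0 to the window. Aluminium plate 256 mm across, 38 to 46 mm above the bench.
- knob_grip (a point): Grip point of the black fluted hand knob on the carousel's axis above the hood, 111 mm above the bench: round, 43 mm in diameter, 92 to 127 mm above the bench. It is fixed to the carousel and turns it; take it from above at any yaw.
- lock_hole (a point): Centre of the lock hole in the rim of the carousel's plate, at its top face (46 mm above the bench): 10.4 mm wide, through the 8 mm plate, 116 mm from the axis. Turns with the carousel.
- bracket_hole (a point): Hole of the aluminium clevis bracket, at the top of its upper ear, 59 mm above the bench, 116 mm from the axis on the changer's +y side. Ears 51 to 59 and 22 to 32 mm above the bench, 11 mm holes in line, the plate's rim runs between them. The hood's edge is 22 mm from it: set the fingers along the changer's x here.
- pin_handle (a point): Loose steel lock pin, upright in its keeper (bush at the front right, mouth 58 mm above the bench) at the start; draw it up. Point: middle of its black ribbed handle (18 mm wide, 28 mm long), 70 mm above the pin's tip, 28 mm above the underside of its 20 mm collar. Shaft below the collar 8 mm wide, 42 mm long, last 7 mm tapered to 2.4 mm. z up the pin. 40 g.
- pin_tip (a point): Lower end of the lock pin, on its axis, z up the pin. Fully home, the collar rests on the bracket's upper ear and this tip is 42 mm below the ear's top face.
- cup_s0_mid (a point): Small sample cup: closed round white plastic cup with a snap lid, 31 mm in diameter, 36 mm tall, 25 g, standing lid up on the bench. Point: on its axis half-way up, 18 mm above the foot; z to the lid. Belongs in a small pocket; fully down in it, this point is 6 mm above the pocket's mouth. May be absent (None).
- cup_s1_mid (a point): Small sample cup: closed round white plastic cup with a snap lid, 31 mm in diameter, 36 mm tall, 25 g, standing lid up on the bench. Point: on its axis half-way up, 18 mm above the foot; z to the lid. Belongs in a small pocket; fully down in it, this point is 6 mm above the pocket's mouth. May be absent (None).
- cup_s2_mid (a point): Small sample cup: closed round white plastic cup with a snap lid, 31 mm in diameter, 36 mm tall, 25 g, standing lid up on the bench. Point: on its axis half-way up, 18 mm above the foot; z to the lid. Belongs in a small pocket; fully down in it, this point is 6 mm above the pocket's mouth. May be absent (None).
- cup_l0_mid (a point): Large sample cup: closed round white plastic cup with a snap lid, 40 mm in diameter, 40 mm tall, 45 g, standing lid up on the bench. Point: on its axis half-way up, 20 mm above the foot; z to the lid. Belongs in a large pocket; fully down in it, this point is 8 mm above the pocket's mouth. May be absent (None).
- cup_l1_mid (a point): Large sample cup: closed round white plastic cup with a snap lid, 40 mm in diameter, 40 mm tall, 45 g, standing lid up on the bench. Point: on its axis half-way up, 20 mm above the foot; z to the lid. Belongs in a large pocket; fully down in it, this point is 8 mm above the pocket's mouth. May be absent (None).
- small_pocket_0 (a point): Mouth centre of the first small pocket of the carousel, level with the plate's top (46 mm above the bench), z up. Round, 34.5 mm wide, 12 mm deep, flat floor, 82 mm from the axis, 60 degrees counter-clockwise from the blank station. Turns with the carousel.
- small_pocket_1 (a point): Mouth centre of the second small pocket of the carousel, level with the plate's top (46 mm above the bench), z up. Round, 34.5 mm wide, 12 mm deep, flat floor, 82 mm from the axis, 180 degrees counter-clockwise from the blank station. Turns with the carousel.
- small_pocket_2 (a point): Mouth centre of the third small pocket of the carousel, level with the plate's top (46 mm above the bench), z up. Round, 34.5 mm wide, 12 mm deep, flat floor, 82 mm from the axis, 300 degrees counter-clockwise from the blank station. Turns with the carousel.
- large_pocket_0 (a point): Mouth centre of the first large pocket of the carousel, level with the plate's top (46 mm above the bench), z up. Round, 43.5 mm wide, 12 mm deep, flat floor, 82 mm from the axis, 120 degrees counter-clockwise from the blank station. Turns with the carousel.
- large_pocket_1 (a point): Mouth centre of the second large pocket of the carousel, level with the plate's top (46 mm above the bench), z up. Round, 43.5 mm wide, 12 mm deep, flat floor, 82 mm from the axis, 240 degrees counter-clockwise from the blank station. Turns with the carousel.
- timer: Bystander: countdown timer lying flat, 57 x 63 mm, 17 mm high, origin at the centre of its underside.
- flask_pink: Bystander: conical flask, 69 mm wide at the foot, 108 mm high, origin at the centre of its foot.
- hdpe_125: Bystander: white plastic bottle, 49 mm in diameter, 100 mm high, origin at the centre of its foot.
- pen_red: Bystander: ball pen lying on the bench, 142 mm long, 9 mm thick, origin at its middle on the bench.
Things that resemble listed ones, but are neither listed nor needed, are in the scene too. Leave any blue or brown look-alike of the part that bears cup_s2_mid alone. What is shaped like the part that bears pin_handle but yellow is not meant.

How it is judged:
On the way, in this order (a step that is already met when the one before it is completed fails the run):
1. every cup present stands fully down in a pocket of its own size (((horizontal distance between cup_s0_mid and small_pocket_0 below 0.006 m and z of cup_s0_mid in the frame of small_pocket_0 below 0.01 m) or (horizontal distance between cup_s0_mid and small_pocket_1 below 0.006 m and z of cup_s0_mid in the frame of small_pocket_1 below 0.01 m) or (horizontal distance between cup_s0_mid and small_pocket_2 below 0.006 m and z of cup_s0_mid in the frame of small_pocket_2 below 0.01 m)) and angle between each of cup_s0_mid, cup_s1_mid, cup_s2_mid, cup_l0_mid, cup_l1_mid's own z axis and vertical below 0.15 rad and ((horizontal distance between cup_s1_mid and small_pocket_0 below 0.006 m and z of cup_s1_mid in the frame of small_pocket_0 below 0.01 m) or (horizontal distance between cup_s1_mid and small_pocket_1 below 0.006 m and z of cup_s1_mid in the frame of small_pocket_1 below 0.01 m) or (horizontal distance between cup_s1_mid and small_pocket_2 below 0.006 m and z of cup_s1_mid in the frame of small_pocket_2 below 0.01 m)) and ((horizontal distance between cup_s2_mid and small_pocket_0 below 0.006 m and z of cup_s2_mid in the frame of small_pocket_0 below 0.01 m) or (horizontal distance between cup_s2_mid and small_pocket_1 below 0.006 m and z of cup_s2_mid in the frame of small_pocket_1 below 0.01 m) or (horizontal distance between cup_s2_mid and small_pocket_2 below 0.006 m and z of cup_s2_mid in the frame of small_pocket_2 below 0.01 m)) and ((horizontal distance between cup_l0_mid and large_pocket_0 below 0.006 m and z of cup_l0_mid in the frame of large_pocket_0 below 0.012 m) or (horizontal distance between cup_l0_mid and large_pocket_1 below 0.006 m and z of cup_l0_mid in the frame of large_pocket_1 below 0.012 m)) and ((horizontal distance between cup_l1_mid and large_pocket_0 below 0.006 m and z of cup_l1_mid in the frame of large_pocket_0 below 0.012 m) or (horizontal distance between cup_l1_mid and large_pocket_1 below 0.006 m and z of cup_l1_mid in the frame of large_pocket_1 below 0.012 m))), for 0.2 s.
2. the pin is fully home through the bracket and the carousel (z of pin_tip in the frame of bracket_hole below -0.038 m and horizontal distance between pin_tip and bracket_hole below 0.006 m and angle between pin_tip's own z axis and vertical below 0.12 rad and horizontal distance between lock_hole and bracket_hole below 0.005 m), for 0.2 s.
At the end, for the whole second after the job is handed in: Every small cup present stands upright in a small pocket, every large cup in a large one (centred to 6 mm, down to 4 mm); the lock hole is within 5 mm of the bracket hole, the pin upright through both, its point 38 mm or more below the bracket top; carousel at rest (all of step 1 and all of step 2 and velocity of joint carousel between -0.05 and 0.05 rad/s); the robot touches nothing.
It fails at once if the timer is moved by more than 4 cm (distance of timer from where it was at the start of the episode above 0.04 m).
It fails at once if the conical flask is moved by more than 4 cm (distance of flask_pink from where it was at the start of the episode above 0.04 m).
It fails at once if the white plastic bottle is moved by more than 4 cm (distance of hdpe_125 from where it was at the start of the episode above 0.04 m).
It fails at once if the pen is moved by more than 4 cm (distance of pen_red from where it was at the start of the episode above 0.04 m).
Of cup_s0, cup_s1, cup_s2, cup_l0, cup_l1 only 3 to 5 are there at a start; the rules pass over those that are not, and their reading is None.
At some moment in a run one of cup_s0, cup_s1, cup_s2, cup_l0, cup_l1 may be knocked a few centimetres aside while the robot is not near it.
It also fails if it takes over 210 s, if anything falls off the work surface, if the arm or the gripper's body presses on something with over 40 N, if the wrist force passes 120 N, or if a joint passes its speed limit or range.

## Working session

There is one attempt and no reset: what is moved stays moved. The work goes in short steps, Python scripts to look and compute and a tool call to move; the robot and the scene stay as the last step left them, time stands still between calls to the robot, and variables do not carry over. Pictures are saved under pics/ and viewed, at most 14 in all, crops included, and the job is handed in when it is done.

Besides the shell and the picture viewer there is one more tool, called after "Request:" as a command line: name --argument value ..., lists and objects as JSON in quotes. jog_arm: Moves the arm, as the interface text tells. Its arguments: {"type":"object","properties":{"offset":{"type":"array","items":{"type":"array","items":{"type":"number"}}},"delta_rot":{"type":"array","items":{"type":"array","items":{"type":"number"}}},"fingers":{"type":"number"},"squeeze":{"type":"number"}},"required":["offset","delta_rot"]}

```bash
mkdir -p pics; ls; python3 - <<'E'
from cell import r
import cv2, numpy as np
s=r.read_state(); print({k:np.round(v,3).tolist() for k,v in s.items()})
for n in ("scene","top","wrist"):
    i=r.camera_info(n); print(n,{k:np.round(v,3).tolist() for k,v in i.items()})
    im=r.snapshot(n); cv2.imwrite(f"pics/{n}0.png",im)
a=cv2.imread("pics/top0.png"); cv2.imwrite("pics/top0b.png",cv2.resize(a,(800,600),interpolation=cv2.INTER_CUBIC))
a=cv2.imread("pics/scene0.png"); cv2.imwrite("pics/scene0b.png",cv2.resize(a,(800,600),interpolation=cv2.INTER_CUBIC))
E
```

```text
pics
{'time_s': 0.0, 'qpos': [-1.417, 0.528, 1.434, -0.0, 1.181, -0.179], 'qvel': [0.002, 0.001, -0.0, -0.001, -0.001, -0.0], 'effort': [-0.0, -44.235, -17.803, -0.0, 0.008, 0.0], 'ee_pos': [0.204, -0.59, 0.23], 'orientation': [[0.945, 0.327, -0.0], [0.327, -0.945, 0.002], [0.0, -0.002, -1.0]], 'ft_force': [0.114, 0.316, -0.215], 'wrist_torque': [0.021, 0.002, -0.0], 'grip_force': 0.0, 'grip_width': 1.003}
scene {'fx': 405.958, 'fy': 405.958, 'cx': 258.417, 'cy': 189.943, 'k1': -0.044, 'extrinsics': [[-0.642, -0.767, -0.008, 0.561], [0.364, -0.314, 0.877, -0.208], [-0.675, 0.56, 0.48, -0.789], [0.0, 0.0, 0.0, 1.0]]}
top {'fx': 492.748, 'fy': 492.748, 'cx': 261.788, 'cy': 197.184, 'k1': 0.07, 'extrinsics': [[0.017, -1.0, 0.023, 0.241], [0.982, 0.021, 0.186, -0.544], [-0.186, 0.02, 0.982, -1.125], [0.0, 0.0, 0.0, 1.0]]}
wrist {'fx': 343.516, 'fy': 343.516, 'cx': 257.596, 'cy': 188.966, 'k1': -0.05, 'extrinsics': [[0.327, -0.945, -0.002, -0.624], [0.909, 0.316, -0.271, 0.036], [0.256, 0.087, 0.963, -0.379], [0.0, 0.0, 0.0, 1.0]]}
```

View pics/top0b.png

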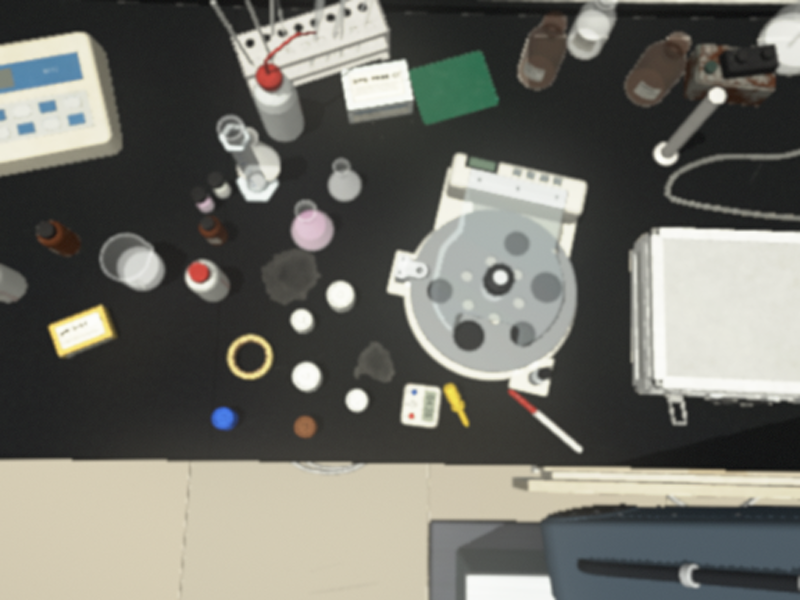

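View pics/scene0b.png

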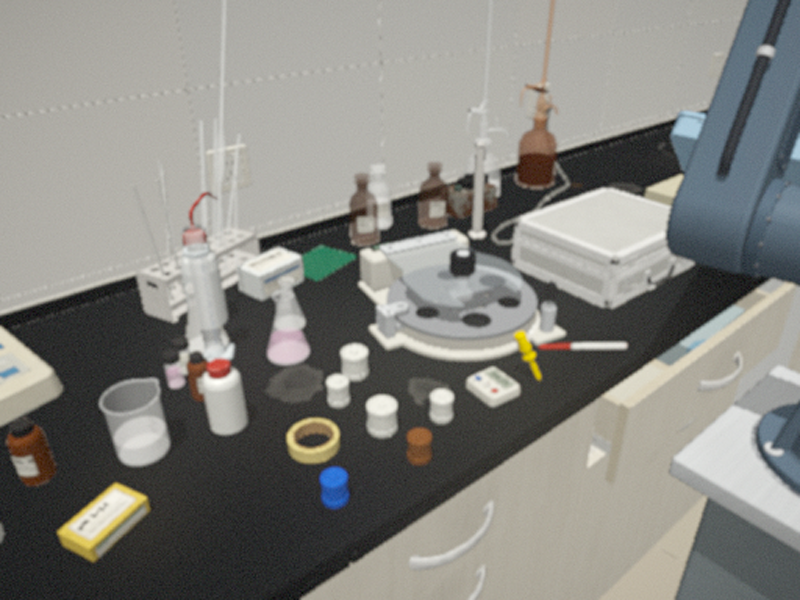

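Candidates, in top-picture pixels (800x600 scale):
- White cups: large at (340,295) and (307,376), small at (302,320) and (357,400).
- Look-alikes to leave alone: blue (223,418), brown (305,427), and the yellow pin-like tool at (456,404).
- Steel pin with the black handle, in the keeper: (540,376).

A large pocket is roughly at the window, at (469,335).

```bash
cat > h.py <<'E'
import cv2, numpy as np
def cam(i):
    return np.array([[i['fx'],0,i['cx']],[0,i['fy'],i['cy']],[0,0,1.]]),np.array([i['k1'],0,0,0.]),np.array(i['extrinsics'])
def rays(i,px):
    K,d,E=cam(i); p=cv2.undistortPoints(np.array(px,float).reshape(-1,1,2),K,d).reshape(-1,2)
    D=np.c_[p[:,0],-p[:,1],-np.ones(len(p))]@E[:3,:3]   # R^T d
    return -E[:3,:3].T@E[:3,3],D
def plane(i,px,z):
    o,D=rays(i,px); return o+D*((z-o[2])/D[:,2])[:,None]
def proj(i,P):
    K,d,E=cam(i); c=np.atleast_2d(P)@E[:3,:3].T+E[:3,3]; c=c*[1,-1,-1]
    return cv2.projectPoints(c.reshape(-1,1,3),np.zeros(3),np.zeros(3),K,d)[0].reshape(-1,2)
def white(im,lo=150,sat=70):
    h=cv2.cvtColor(im,cv2.COLOR_BGR2HSV); return ((h[...,2]>lo)&(h[...,1]<sat)).astype(np.uint8)*255
E
python3 - <<'E'
from cell import r
from h import *
i=r.camera_info("top"); im=cv2.imread("pics/top0.png")
m=white(im)
n,l,st,c=cv2.connectedComponentsWithStats(m)
for k in range(1,n):
    if 80<st[k,4]<900: print(c[k].round(1),st[k].tolist(),plane(i,[c[k]],.036)[0].round(4))
f=.64
print("knob",plane(i,[[498*f,278*f]],.127),"brackethole?",plane(i,[[412*f,268*f]],.059),"pin",plane(i,[[543*f,374*f]],.12))
for p in [(517,243),(546,288),(523,333),(469,335),(440,290)]: print(plane(i,[[p[0]*f,p[1]*f]],.046).round(3))
w=r.camera_info("wrist"); s=r.read_state(); E=np.array(w['extrinsics']); R=np.array(s['orientation'])
print("cam in tool",R.T@(-E[:3,:3].T@E[:3,3]-s['ee_pos']), "\n",R.T@E[:3,:3].T)
E
```

```text
[442.2   0.5] [367, 0, 145, 5, 273] [ 1.066  -0.2044  0.036 ]
[377.3  20.1] [364, 6, 28, 31, 517] [ 1.0095 -0.0375  0.036 ]
[502.  26.] [485, 8, 27, 39, 678] [ 0.9973 -0.3523  0.036 ]
[458.4  60.9] [453, 56, 12, 11, 102] [ 0.9017 -0.239   0.036 ]
[162.6 106.1] [140, 79, 39, 50, 895] [0.7648 0.4997 0.036 ]
[424.5  99.2] [418, 91, 16, 15, 121] [ 0.7987 -0.1509  0.036 ]
[220.  118.1] [211, 109, 19, 19, 289] [0.738  0.3576 0.036 ]
[199.2 146.9] [187, 134, 26, 26, 515] [0.6631 0.4058 0.036 ]
[ 89.3 171.2] [76, 158, 28, 27, 589] [0.5958 0.6643 0.036 ]
[406.2 202.5] [403, 162, 7, 82, 307] [ 0.5357 -0.0965  0.036 ]
[130.  178.7] [119, 167, 20, 21, 180] [0.5797 0.5675 0.036 ]
[217.4 188.6] [209, 180, 18, 19, 256] [0.5602 0.3581 0.036 ]
[192.6 204.7] [186, 198, 14, 15, 160] [0.5197 0.4158 0.036 ]
[ 50.8 211.1] [35, 200, 32, 23, 444] [0.4977 0.7443 0.036 ]
[195.7 240.5] [187, 232, 18, 18, 263] [0.4342 0.4049 0.036 ]
[269.2 259.2] [257, 246, 25, 28, 600] [0.3936 0.2311 0.036 ]
[227.8 255.7] [221, 249, 15, 15, 163] [0.3999 0.3283 0.036 ]
[356.8 275.8] [341, 263, 32, 27, 169] [0.3592 0.0257 0.036 ]
[440.  369.1] [435, 362, 12, 14, 90] [ 0.1581 -0.1549  0.036 ]
[325.  375.6] [298, 368, 58, 16, 881] [0.1382 0.1025 0.036 ]
knob [[0.57074038 0.12597644 0.127     ]] brackethole? [[0.59933115 0.24789451 0.059     ]] pin [[0.43503691 0.06228684 0.12      ]]
[[0.646 0.085 0.046]]
[[0.575 0.041 0.046]]
[[0.505 0.077 0.046]]
[[0.5   0.159 0.046]]
[[0.569 0.204 0.046]]
cam in tool [ 6.85964493e-02 -3.66187308e-05 -1.42457641e-01] 
 [[ 5.95039929e-04  9.62556357e-01  2.71080993e-01]
 [ 9.99999815e-01 -5.38364677e-04 -2.83433656e-04]
 [-1.26880436e-04  2.71081111e-01 -9.62556500e-01]]
```

Request:
jog_arm --offset '[[0, 0, -0.025], [0, 0, -0.025], [0, 0, -0.025], [0.021, -0.0545, 0], [0.021, -0.0545, 0], [0.021, -0.0545, 0], [0.021, -0.0545, 0], [0.021, -0.0545, 0], [0.021, -0.0545, 0]]' --delta_rot '[[0, 0, 10.6], [0, 0, 10.6], [0, 0, 10.6], [0, 0, 0], [0, 0, 0], [0, 0, 0], [0, 0, 0], [0, 0, 0], [0, 0, 0]]'

```text
time_s: 1.27
ee_pos: [0.3999, -0.2977, 0.3062]
orientation: [[0.975, -0.221, 0.0], [-0.221, -0.975, 0.0], [0.0, -0.0, -1.0]]
ft_force: [0.5, -0.3, 0.6]
grip_width: 0.997
grip_force: 0.0
```

Request:
jog_arm --offset '[[0, -0.0564, 0], [0, -0.0564, 0], [0, -0.0564, 0], [0, -0.0564, 0], [0, -0.0564, 0], [0, -0.0564, 0], [0, -0.0564, 0], [0, -0.0564, 0], [0, 0, 0]]' --delta_rot '[[0, 0, 0], [0, 0, 0], [0, 0, 0], [0, 0, 0], [0, 0, 0], [0, 0, 0], [0, 0, 0], [0, 0, 0], [0, 0, 0]]'

```text
time_s: 2.4
ee_pos: [0.4986, 0.1441, 0.306]
orientation: [[0.977, -0.215, 0.0], [-0.215, -0.977, 0.001], [-0.0, -0.001, -1.0]]
ft_force: [0.3, -0.6, -0.7]
grip_width: 1.002
grip_force: 0.0
```

```bash
python3 - <<'E'
from cell import r
import cv2, numpy as np, json
s=r.read_state(); print(np.round(s['ee_pos'],4),np.round(s['orientation'],3).tolist(),np.round(s['qpos'],2),s['time_s'])
i=r.camera_info("wrist"); im=r.snapshot("wrist"); cv2.imwrite("pics/w1.png",im); json.dump({k:np.array(v).tolist() for k,v in i.items()},open("w1.json","w"))
cv2.imwrite("pics/w1b.png",cv2.resize(im,(800,600),interpolation=cv2.INTER_CUBIC))
E
```

```text
[0.4986 0.1441 0.306 ] [[0.977, -0.215, 0.0], [-0.215, -0.977, 0.001], [-0.0, -0.001, -1.0]] [0.07 0.3  1.6  0.   1.24 1.85] 2.4
```

View pics/w1b.png

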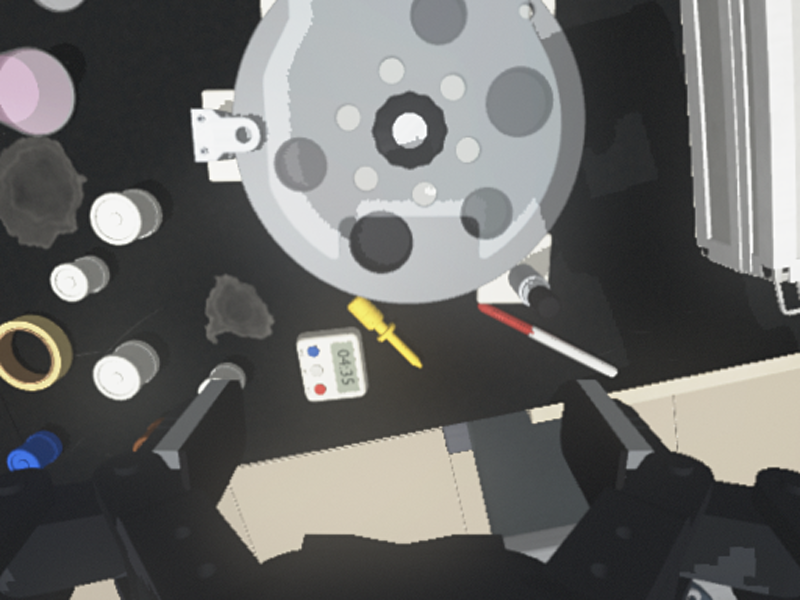

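The wrist picture at 800x600 shows the knob cap (409,130), bracket hole (246,133), large pocket near the window (381,242), lock hole (527,11) and pin (530,285). The white cups are at (118,217), (70,281), (120,375) and (220,380).

```bash
python3 - <<'E'
import json
from h import *
i=json.load(open("w1.json")); im=cv2.imread("pics/w1.png"); f=.64
# knob cap: bright blob near centre
g=cv2.cvtColor(im,cv2.COLOR_BGR2GRAY)
def blob(mask,x,y,w=30):
    n,l,st,c=cv2.connectedComponentsWithStats(mask.astype(np.uint8)); best=None
    k=min(range(1,n),key=lambda k:np.hypot(*(c[k]-[x,y])) if st[k,4]>25 else 1e9); return c[k],st[k]
x,st=blob(g>225,409*f,130*f); print("cap",x,st); A=plane(i,[x],.127)[0]; 
x2,st=blob(g<60,409*f,130*f); print("knob dark",x2,st,plane(i,[x2],.127))
x3,st=blob(g<75,381*f,242*f); print("pocket",x3,st,g[int(242*f),int(381*f)]); 
B=plane(i,[[246*f,133*f]],.059)[0]; print("axis",A,"br",B,np.linalg.norm((B-A)[:2]))
d=B-A; psi=np.arctan2(d[1],d[0])-np.pi/2; print("psi",np.degrees(psi))
for p in [(381,242),(486,213),(519,102),(439,16),(300,164)]:
    P=plane(i,[[p[0]*f,p[1]*f]],.046)[0]-A; print(np.hypot(*P[:2]).round(4),np.degrees(np.arctan2(P[1],P[0])-psi).round(1)%360)
P=plane(i,[[527*f,11*f]],.046)[0]-A; print("lock",np.hypot(*P[:2]),np.degrees(np.arctan2(P[1],P[0])-psi))
# tower front edge / cups
m=white(im,190,50); n,l,s,c=cv2.connectedComponentsWithStats(m)
for p,z in [((118,217),.04),((70,281),.036),((120,375),.04),((212,385),.036)]: print(p,plane(i,[[p[0]*f,p[1]*f]],z)[0].round(4))
print("pin handle top", plane(i,[[543*f,298*f]],.142), plane(i,[[520*f,275*f]],.1))
cv2.imwrite("pics/w1c.png",cv2.resize(im[60:220,110:370],None,fx=3,fy=3,interpolation=cv2.INTER_CUBIC))
E
```

```text
cap [261.47619048  81.85079365] [252  73  21  19 315]
knob dark [238.6111831  218.05426537] [    0     0   512   384 90297] [[0.45183116 0.17370578 0.127     ]]
pocket [237.56016598 162.75518672] [225 144  38  30 241] 86
axis [0.57404242 0.12400636 0.127     ] br [0.59729053 0.23470799 0.059     ] 0.11311642104419473
psi -11.860157499492345
0.0831 165.7
0.0833 224.6
0.0822 283.9
0.0798 343.8
0.0818 105.7
lock 0.11506077232976675 -46.08070562470848
(118, 217) [0.5614 0.3549 0.04  ]
(70, 281) [0.5214 0.4143 0.036 ]
(120, 375) [0.4361 0.4003 0.04  ]
(212, 385) [0.4097 0.3283 0.036 ]
pin handle top [[0.46175199 0.06643187 0.142     ]] [[0.46671133 0.07061242 0.1       ]]
```

View pics/w1c.png

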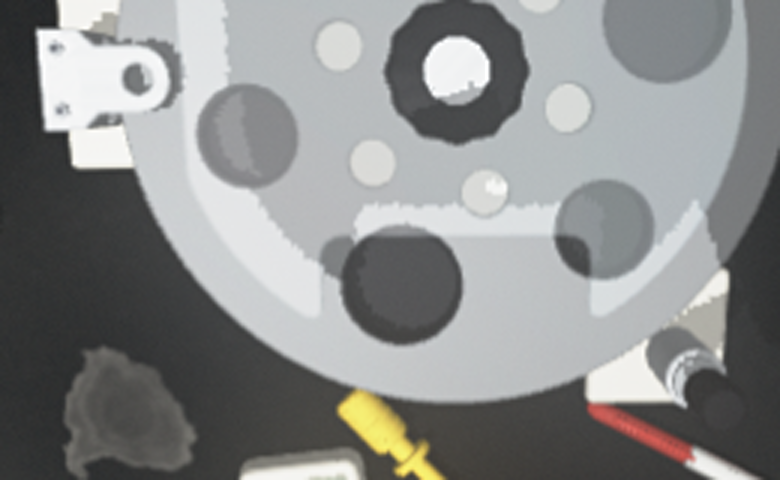

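Request:
jog_arm --offset '[[0.039, 0.0017, 0], [0.039, 0.0017, 0], [0, 0, 0.0528], [0, 0, 0.0528], [0, 0, 0.0528], [0, 0, 0.0526], [0, 0, 0]]' --delta_rot '[[0, 0, 0], [0, 0, 0], [0, 0, 0], [0, 0, 0], [0, 0, 0], [0, 0, 0], [0, 0, 0]]'

```text
time_s: 3.32
ee_pos: [0.5701, 0.1183, 0.0914]
orientation: [[0.975, -0.222, -0.011], [-0.222, -0.975, -0.001], [-0.011, 0.003, -1.0]]
ft_force: [-0.6, 0.6, -1.1]
grip_width: 0.999
grip_force: 0.0
```

Request:
jog_arm --offset '[[0, 0, 0], [0, 0, 0], [0, 0, 0], [0, 0, 0], [0, 0, 0], [0, 0, 0]]' --delta_rot '[[0, 0, 0], [0, 0, 0], [0, 0, 0], [0, 0, 0], [0, 0, 0], [0, 0, 0]]' --fingers 0 --squeeze 40

```text
time_s: 4.08
ee_pos: [0.5767, 0.1232, 0.0991]
orientation: [[0.975, -0.223, 0.009], [-0.223, -0.975, 0.005], [0.007, -0.007, -1.0]]
ft_force: [-0.6, 10.0, 5.5]
grip_width: 0.49
grip_force: 41.3
```

Request:
jog_arm --offset '[[0, 0, 0], [0, 0, 0], [0, 0, 0], [0, 0, 0]]' --delta_rot '[[0, 0, -7.7], [0, 0, -7.6], [0, 0, 0], [0, 0, 0]]'

```text
time_s: 4.58
ee_pos: [0.5768, 0.1242, 0.0992]
orientation: [[0.999, 0.043, 0.009], [0.043, -0.999, 0.007], [0.009, -0.006, -1.0]]
ft_force: [1.6, 11.1, 5.8]
grip_width: 0.491
grip_force: 41.3
```

Request:
jog_arm --offset '[[0, 0, 0], [0, 0, 0], [0, 0, 0], [0, 0, -0.05], [-0.027, 0, -0.06], [-0.025, 0, -0.05], [0, 0, 0], [0, 0, 0]]' --delta_rot '[[0, 0, 0], [0, 0, 0], [0, 0, 0], [0, 0, 0], [0, 0, 7.6], [0, 0, 7.6], [0, 0, 0], [0, 0, 0]]' --fingers 100

```text
time_s: 5.58
ee_pos: [0.5232, 0.1209, 0.2521]
orientation: [[0.976, -0.218, 0.0], [-0.218, -0.976, -0.0], [0.0, 0.0, -1.0]]
ft_force: [-0.4, 0.3, -0.4]
grip_width: 0.999
grip_force: 0.0
```

```bash
cat >> h.py <<'E'
import json
def shot(r,name,tag):
    s=r.read_state(); i=r.camera_info(name); i={k:np.array(v).tolist() for k,v in i.items()}
    im=r.snapshot(name); cv2.imwrite(f"pics/{tag}.png",im); json.dump(i,open(f"{tag}.json","w"))
    print(np.round(s['ee_pos'],4),"yaw",np.degrees(np.arctan2(s['orientation'][1][0],s['orientation'][0][0])).round(2),"t",s['time_s'],"q",np.round(s['qpos'],2)); return s,i,im
E
python3 - <<'E'
from cell import r
from h import *
s,i,im=shot(r,"wrist","w2")
cv2.imwrite("pics/w2b.png",cv2.resize(im,(800,600),interpolation=cv2.INTER_CUBIC))
E
```

```text
[0.5232 0.1209 0.2521] yaw -12.61 t 5.575 q [ 0.02  0.38  1.63 -0.    1.13  1.81]
```

View pics/w2b.png

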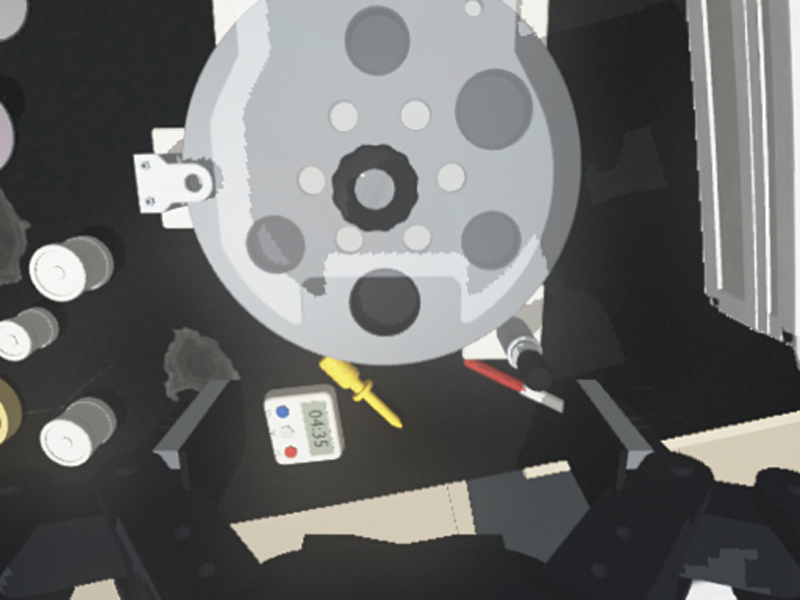

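The large pocket is now at the window (385,302). The bracket hole is at (194,183), the knob at (375,188) and the pin's black top at (535,372). I'll fit the geometry next.

```bash
cat >> h.py <<'E'
from scipy.optimize import least_squares
f=.64
def fitcar(i,pk,br,lock=None):
    """pk: list of (px800, station idx); returns axis, psi, theta (deg)"""
    P=plane(i,np.array([p for p,_ in pk])*f,.046)[:,:2]; k=np.array([k for _,k in pk]); rad=np.full(len(k),.082)
    if lock: P=np.r_[P,plane(i,[np.array(lock)*f],.046)[:,:2]]; k=np.r_[k,-1.5]; rad=np.r_[rad,.116]
    def res(v):
        a=v[2]+np.pi+k*np.pi/3; return (v[:2]+rad[:,None]*np.c_[np.cos(a),np.sin(a)]-P).ravel()
    best=min((least_squares(res,[.57,.125,t]) for t in np.arange(-3,3.2,1)),key=lambda s:s.cost); ax=best.x[:2]
    B=plane(i,[np.array(br)*f],.059)[0,:2]; d=B-ax; psi=np.arctan2(d[1],d[0])-np.pi/2
    print("axis",ax.round(4),"psi",np.degrees(psi).round(2),"theta",(np.degrees(best.x[2]-psi)%360-360).round(2),"rms mm",(np.sqrt(np.mean(best.fun**2))*1e3).round(2),"br",B.round(4),(np.hypot(*d)*1e3).round(1))
    return ax,psi,best.x[2]-psi
E
python3 - <<'E'
from h import *
a=json.load(open("w1.json")); b=json.load(open("w2.json"))
fitcar(a,[((381,242),2),((486,213),3),((519,102),4),((439,16),5),((300,164),1)],(243.8,133.8),(527,11))
fitcar(b,[((385,302),2),((490,240),3),((494,109),4),((377,40),5),((275,243),1)],(194,183),(473,8))
print("knob",plane(a,[[409*f,130*f]],.127),plane(b,[[375*f,188*f]],.127))
print("win pocket px",plane(b,[[385*f,302*f]],.046))
print("pin top",plane(a,[[549*f,305*f]],.1),plane(b,[[535*f,372*f]],.1))
E
```

```text
axis [0.5724 0.1237] psi -12.38 theta -134.66 rms mm 0.37 br [0.5971 0.2364] 115.4
axis [0.5728 0.1238] psi -11.88 theta -119.72 rms mm 0.51 br [0.5966 0.2366] 115.2
knob [[0.57284555 0.1240042  0.127     ]] [[0.57303716 0.12346691 0.127     ]]
win pocket px [[0.49235921 0.13969201 0.046     ]]
pin top [[0.44172088 0.05450336 0.1       ]] [[0.44557005 0.05701979 0.1       ]]
```

Request:
jog_arm --offset '[[-0.0028, -0.0474, 0.0184], [-0.0028, -0.0474, 0.0184], [-0.0028, -0.0474, 0.0184], [-0.0028, -0.0474, 0.0184], [-0.0028, -0.0474, 0.0184], [0, 0, 0], [0, 0, 0], [0, 0, 0]]' --delta_rot '[[0, 0, 0], [0, 0, 0], [0, 0, 0], [0, 0, 0], [0, 0, 0], [0, 0, 0], [0, 0, 0], [0, 0, 0]]' --fingers 70

```text
time_s: 6.62
ee_pos: [0.5618, 0.3541, 0.1602]
orientation: [[0.975, -0.22, -0.001], [-0.22, -0.975, -0.001], [-0.0, 0.001, -1.0]]
ft_force: [-0.5, 0.4, 0.4]
grip_width: 0.703
grip_force: 0.0
```

```bash
cat >> h.py <<'E'
def cup(i,im,guess,h,rad,thr=200):
    """lid centre from the wrist image near a guessed xy; h lid height"""
    p=proj(i,[*guess,h])[0]; g=cv2.cvtColor(im,cv2.COLOR_BGR2GRAY); m=(white(im,thr,50)>0)
    m=cv2.morphologyEx(m.astype(np.uint8),cv2.MORPH_OPEN,np.ones((3,3)))
    n,l,st,c=cv2.connectedComponentsWithStats(m); out=[]
    for k in range(1,n):
        if st[k,4]>150:
            pts=np.argwhere(l==k)[:,::-1]; hull=cv2.convexHull(pts.astype(np.float32)).reshape(-1,2)
            W=plane(i,hull+.0,h)[:,:2]; (cx,cy),R=cv2.minEnclosingCircle(W.astype(np.float32))
            if abs(R-rad)<.006: out.append((cx,cy,R))
    out.sort(key=lambda o:np.hypot(o[0]-guess[0],o[1]-guess[1])); return np.round(out,4)
def go(s,t,yaw=None):
    R=np.array(s['orientation']); print("tool shift",(R.T@(np.array(t)-s['ee_pos'])).round(4))
E
python3 - <<'E'
from cell import r
from h import *
s,i,im=shot(r,"wrist","w3")
for t in (190,215,235): print(t,cup(i,im,(.561,.355),.04,.02,t)[:3].tolist(),cup(i,im,(.521,.414),.036,.0155,t)[:2].tolist())
cv2.imwrite("pics/w3b.png",im)
E
```

```text
[0.5618 0.3541 0.1602] yaw -12.71 t 6.625 q [ 0.39  0.66  1.39 -0.    1.09  2.19]
190 [[0.5621, 0.359, 0.0211], [0.523, 0.415, 0.0155], [0.4355, 0.4049, 0.0202]] [[0.5214, 0.4162, 0.0157], [0.5611, 0.3593, 0.0214]]
215 [[0.5616, 0.3589, 0.0205], [0.523, 0.4149, 0.0152], [0.4354, 0.405, 0.02]] [[0.5214, 0.4161, 0.0155], [0.5606, 0.3592, 0.0208]]
235 [[0.5612, 0.3584, 0.0197], [0.523, 0.4153, 0.0149], [0.6709, 0.4075, 0.0232]] [[0.5214, 0.4164, 0.0151], [0.5602, 0.3587, 0.02]]
```

View pics/w3b.png

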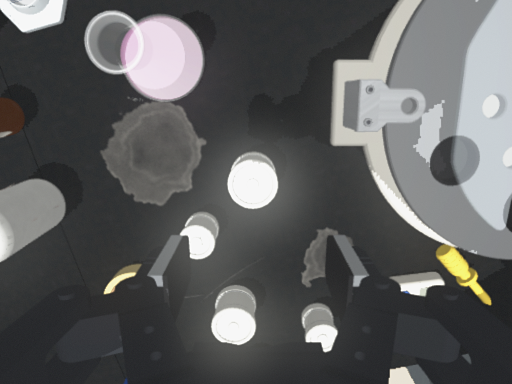

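The picture shows the large cup lid at (253,186), clear of neighbours, with a small cup at (202,236) and the flask at (160,58). The cup position is (0.561, 0.358).

Request:
jog_arm --offset '[[-0.0016, -0.0042, 0], [0, 0, 0.048], [0, 0, 0.048], [0, 0, 0.03], [0, 0, 0.0162], [0, 0, 0]]' --delta_rot '[[0, 0, 0], [0, 0, 0], [0, 0, 0], [0, 0, 0], [0, 0, 0], [0, 0, 0]]'

```text
time_s: 7.42
ee_pos: [0.5607, 0.3596, 0.0175]
orientation: [[0.976, -0.219, -0.001], [-0.219, -0.976, -0.001], [-0.001, 0.001, -1.0]]
ft_force: [0.4, -0.6, 0.2]
grip_width: 0.7
grip_force: 0.0
```

Request:
jog_arm --offset '[[0, 0, 0], [0, 0, 0], [0, 0, 0], [0, 0, 0], [0, 0, 0]]' --delta_rot '[[0, 0, 0], [0, 0, 0], [0, 0, 0], [0, 0, 0], [0, 0, 0]]' --fingers 0 --squeeze 25

```text
time_s: 8.05
ee_pos: [0.5623, 0.3605, 0.02]
orientation: [[0.976, -0.219, 0.003], [-0.219, -0.976, 0.001], [0.003, -0.002, -1.0]]
ft_force: [-0.5, 0.5, 6.9]
grip_width: 0.458
grip_force: 25.7
```

Request:
jog_arm --offset '[[0, 0, -0.04], [0, 0, -0.06], [0, 0, -0.06], [0, 0, 0], [0, 0, 0]]' --delta_rot '[[0, 0, 0], [0, 0, 0], [0, 0, 0], [0, 0, 0], [0, 0, 0]]'

```text
time_s: 8.68
ee_pos: [0.5601, 0.3596, 0.1778]
orientation: [[0.976, -0.219, -0.001], [-0.219, -0.976, -0.0], [-0.001, 0.001, -1.0]]
ft_force: [0.1, 0.7, -1.1]
grip_width: 0.457
grip_force: 25.5
```

```bash
python3 - <<'E'
from cell import r
from h import *
s=r.read_state(); go(s,[.4924,.1405,.10]); print(s['ee_pos'],s['grip_width'],s['grip_force'])
E
```

```text
tool shift [-0.0181  0.2286  0.078 ]
[0.5601098  0.35960553 0.17779814] 0.4570446936002922 25.46529471874237
```

Request:
jog_arm --offset '[[-0.0045, 0.0572, 0], [-0.0045, 0.0572, 0], [-0.0045, 0.0572, 0], [-0.0046, 0.057, 0], [0, 0, 0.058], [0, 0, 0], [0, 0, 0], [0, 0, 0]]' --delta_rot '[[0, 0, 0], [0, 0, 0], [0, 0, 0], [0, 0, 0], [0, 0, 0], [0, 0, 0], [0, 0, 0], [0, 0, 0]]'

```text
time_s: 9.68
ee_pos: [0.4944, 0.1416, 0.1216]
orientation: [[0.976, -0.217, 0.003], [-0.217, -0.976, 0.0], [0.003, -0.001, -1.0]]
ft_force: [0.5, 0.2, 0.1]
grip_width: 0.457
grip_force: 25.6
```

```bash
python3 - <<'E'
from cell import r
from h import *
s,i,im=shot(r,"wrist","w4"); go(s,[.4924,.1405,.055])
cv2.imwrite("pics/w4b.png",im)
E
```

```text
[0.4944 0.1416 0.1216] yaw -12.56 t 9.675 q [0.06 0.55 1.81 0.   0.78 1.85]
tool shift [-0.002   0.0016  0.0666]
```

View pics/w4b.png

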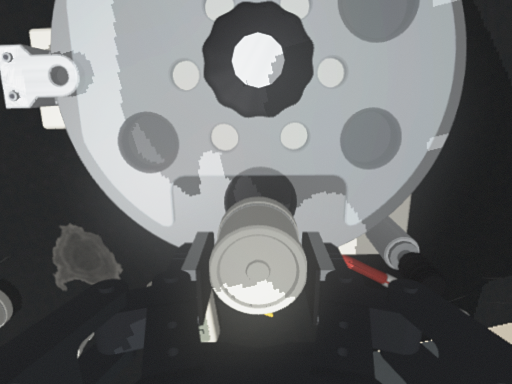

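```bash
python3 - <<'E'
from h import *
i=json.load(open("w4.json"))
a=plane(i,[[258,270.5]],.1426)[0]; b=plane(i,[[261,203]],.046)[0]
print(a,plane(i,[[210,270],[306,270]],.1426),b,plane(i,[[225,203],[297,203],[261,167]],.046))
fitcar(i,[(( 261/f,203/f),2),((149/f,142/f),1),((370.5/f,138/f),3)],(59/f,75/f))
print("knob",plane(i,[[258.5,60.5]],.127))
E
```

```text
[0.49526792 0.14123738 0.1426    ] [[0.49955665 0.15970728 0.1426    ]
 [0.49134127 0.12268756 0.1426    ]] [0.49171689 0.13988529 0.046     ] [[0.49691842 0.16334206 0.046     ]
 [0.48650347 0.11642463 0.046     ]
 [0.51564256 0.13463975 0.046     ]]
axis [0.5729 0.1236] psi -12.12 theta -119.32 rms mm 0.44 br [0.5972 0.2368] 115.8
knob [[0.57282462 0.12383538 0.127     ]]
```

Request:
jog_arm --offset '[[-0.0025, 0.0018, 0], [0, 0, 0.03], [0, 0, 0.02], [0, 0, 0.01], [0, 0, 0.0065], [0, 0, 0], [0, 0, 0]]' --delta_rot '[[0, 0, 0], [0, 0, 0], [0, 0, 0], [0, 0, 0], [0, 0, 0], [0, 0, 0], [0, 0, 0]]'

```text
time_s: 10.6
ee_pos: [0.4957, 0.1397, 0.0561]
orientation: [[0.976, -0.218, 0.012], [-0.218, -0.976, 0.0], [0.012, -0.003, -1.0]]
ft_force: [3.3, -1.2, 6.7]
grip_width: 0.458
grip_force: 30.9
```

```bash
python3 - <<'E'
from cell import r
from h import *
s,i,im=shot(r,"wrist","w5"); print(s['ft_force'],s['wrist_torque'])
cv2.imwrite("pics/w5b.png",cv2.resize(im[120:,120:400],None,fx=2.5,fy=2.2))
E
```

```text
[0.4957 0.1397 0.0561] yaw -12.6 t 10.6 q [ 0.06  0.66  1.85 -0.    0.61  1.85]
[ 3.25118881 -1.2009152   6.68616906] [-0.12556571 -0.58047957  0.05048257]
```

View pics/w5b.png

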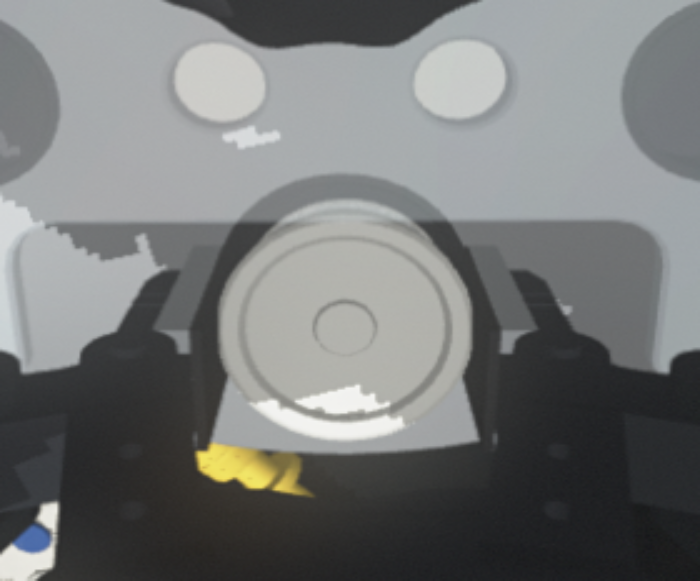

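```bash
python3 - <<'E'
from h import *
i=json.load(open("w5.json")); x=np.array([.9777,-.2096]); y=np.array([.2096,.9777]); ax=np.array([.5727,.1237])
for n,p,z in [("pocket far edge",(257.5,199),.046),("left edge",(120+222/2.5,120+270/2.2),.046),("right",(120+466/2.5,120+270/2.2),.046),("lid",(258,270),.077),("lid far",(258,120+220/2.2),.077),("lid near",(258,120+440/2.2),.077)]:
    P=plane(i,[p],z)[0,:2]-ax; print(n,(P@x).round(4),(P@y).round(4))
E
```

```text
pocket far edge -0.0578 -0.0007
left edge -0.0797 0.0231
right -0.0801 -0.0241
lid -0.0778 -0.0008
lid far -0.0568 -0.0009
lid near -0.1009 -0.0006
```

Request:
jog_arm --offset '[[0, 0, 0], [0, 0, 0], [0, 0, 0], [0, 0, -0.03], [0, 0, -0.06], [0, 0, -0.06], [0, 0, 0], [0, 0, 0]]' --delta_rot '[[0, 0, 0], [0, 0, 0], [0, 0, 0], [0, 0, 0], [0, 0, 0], [0, 0, 0], [0, 0, 0], [0, 0, 0]]' --fingers 62

```text
time_s: 11.65
ee_pos: [0.4896, 0.1396, 0.2032]
orientation: [[0.976, -0.219, -0.001], [-0.219, -0.976, -0.0], [-0.001, 0.0, -1.0]]
ft_force: [-1.1, -0.3, -1.0]
grip_width: 0.617
grip_force: 0.0
```

```bash
python3 - <<'E'
from cell import r
from h import *
s,i,im=shot(r,"wrist","w6")
print(cup(i,im,(.492,.14),.074,.02,150)[:3],cup(i,im,(.492,.14),.074,.02,190)[:3]); go(s,[.5727,.1237,.098])
cv2.imwrite("pics/w6b.png",cv2.resize(im[100:320,120:400],None,fx=2.5,fy=2.5))
E
```

```text
[0.4896 0.1396 0.2032] yaw -12.62 t 11.65 q [0.06 0.41 1.75 0.   0.98 1.85]
[[0.4487 0.3732 0.0183]] [[0.4236 0.2027 0.026 ]
 [0.4486 0.373  0.0178]]
tool shift [ 0.0847 -0.0027  0.1051]
```

View pics/w6b.png

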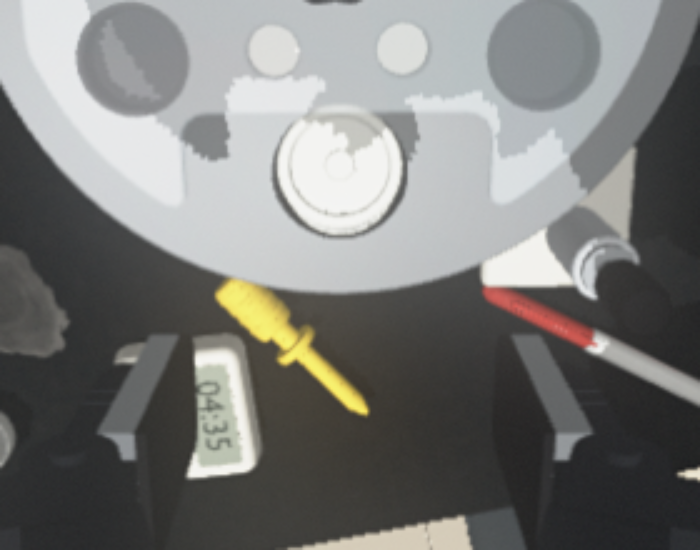

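The cup sits fully down, its lid centred in the pocket at crop (341,168) with a dark ring all round. Next is a 60° clockwise turn.

Request:
jog_arm --offset '[[0.0424, -0.0014, 0], [0.0424, -0.0014, 0], [0, 0, 0], [0, 0, 0.0175], [0, 0, 0.0175], [0, 0, 0.0175], [0, 0, 0.0175], [0, 0, 0.035], [0, 0, 0], [0, 0, 0]]' --delta_rot '[[0, 0, 0], [0, 0, 0], [0, 0, -10], [0, 0, -10], [0, 0, -10], [0, 0, -10], [0, 0, -10], [0, 0, -10], [0, 0, 0], [0, 0, 0]]' --fingers 100

```text
time_s: 12.95
ee_pos: [0.5735, 0.1238, 0.098]
orientation: [[0.679, 0.734, -0.002], [0.734, -0.679, -0.0], [-0.001, -0.001, -1.0]]
ft_force: [-0.3, -0.0, -0.2]
grip_width: 0.997
grip_force: 0.0
```

Request:
jog_arm --offset '[[0, 0, 0], [0, 0, 0], [0, 0, 0], [0, 0, 0], [0, 0, 0], [0, 0, 0]]' --delta_rot '[[0, 0, 0], [0, 0, 0], [0, 0, 0], [0, 0, 0], [0, 0, 0], [0, 0, 0]]' --fingers 0 --squeeze 40

```text
time_s: 13.7
ee_pos: [0.5735, 0.1245, 0.0998]
orientation: [[0.678, 0.735, 0.0], [0.735, -0.678, 0.001], [0.001, -0.001, -1.0]]
ft_force: [-2.5, 1.8, 6.6]
grip_width: 0.49
grip_force: 41.5
```

Request:
jog_arm --offset '[[0, 0, 0], [0, 0, 0], [0, 0, 0], [0, 0, 0], [0, 0, 0], [0, 0, 0], [0, 0, 0], [0, 0, 0]]' --delta_rot '[[0, 0, 10], [0, 0, 10], [0, 0, 10], [0, 0, 10], [0, 0, 10], [0, 0, 10.2], [0, 0, 0], [0, 0, 0]]'

```text
time_s: 14.7
ee_pos: [0.5725, 0.1242, 0.0993]
orientation: [[0.976, -0.22, -0.002], [-0.22, -0.976, 0.0], [-0.002, 0.0, -1.0]]
ft_force: [-3.7, 1.3, 6.3]
grip_width: 0.49
grip_force: 42.2
```

Request:
jog_arm --offset '[[0, 0, 0], [0, 0, 0], [0, 0, 0], [0, 0, -0.04], [-0.025, 0, -0.06], [-0.025, 0, -0.055], [0, 0, 0], [0, 0, 0]]' --delta_rot '[[0, 0, 0], [0, 0, 0], [0, 0, 0], [0, 0, 0], [0, 0, 0], [0, 0, 0], [0, 0, 0], [0, 0, 0]]' --fingers 100

```text
time_s: 15.7
ee_pos: [0.5259, 0.1346, 0.2511]
orientation: [[0.975, -0.222, 0.0], [-0.222, -0.975, -0.0], [0.0, 0.0, -1.0]]
ft_force: [-0.8, -0.3, -0.9]
grip_width: 1.0
grip_force: 0.0
```

```bash
python3 - <<'E'
from cell import r
from h import *
s,i,im=shot(r,"wrist","w7")
cv2.imwrite("pics/w7b.png",cv2.resize(im,(800,600),interpolation=cv2.INTER_CUBIC))
for g,h,q in [((.434,.402),.04,.02),((.403,.328),.036,.0155),((.5215,.4155),.036,.0155)]: print(cup(i,im,g,h,q,235)[:2].tolist())
go(s,[.5215,.4155,.15])
E
```

```text
[0.5259 0.1346 0.2511] yaw -12.82 t 15.7 q [ 0.04  0.39  1.62 -0.    1.13  1.84]
[[0.4369, 0.401, 0.0182], [0.5225, 0.4095, 0.0142]]
[[0.4352, 0.4042, 0.0184], [0.5217, 0.4128, 0.0143]]
[[0.5217, 0.4128, 0.0143], [0.4352, 0.4042, 0.0184]]
tool shift [-0.0667 -0.2729  0.1011]
```

View pics/w7b.png

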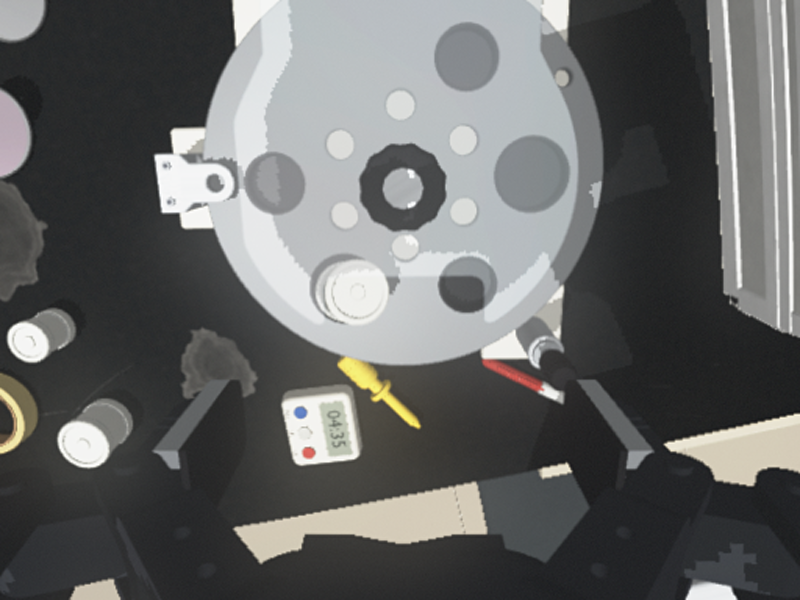

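The carousel turned only part of the way, so the fingers slipped on the knob. Pockets are at (468,284), (531,174), (466,57) and (275,183).

```bash
python3 - <<'E'
from h import *
b=json.load(open("w7.json"))
fitcar(b,[((468,284),3),((531,174),4),((466,57),5),((275,183),1)],(216,183),(562,77))
print(plane(b,[[403*f,188*f]],.127))
E
```

```text
axis [0.5726 0.1239] psi -12.0 theta -148.66 rms mm 0.36 br [0.5965 0.2363] 114.9
[[0.5727694  0.12359887 0.127     ]]
```

```bash
python3 - <<'E'
from h import *
b=json.load(open("w7.json")); a=np.radians(-148.66-12.0+180+120); print("pocket",np.array([.5726,.1239])+.082*np.array([np.cos(a),np.sin(a)]))
for z in (.07,.074,.078,.084): print(z,plane(b,[[357*f,291*f]],z)[0],plane(b,[[322*f,292*f],[388*f,292*f]],z)[:,:2].round(4).tolist())
im=cv2.imread("pics/w7.png"); cv2.imwrite("pics/w7c.png",cv2.resize(im[140:230,180:330],None,fx=5,fy=5,interpolation=cv2.INTER_CUBIC))
E
```

```text
pocket [0.51039567 0.17732866]
0.07 [0.51300889 0.16653137 0.07      ] [[0.5172, 0.1881], [0.5081, 0.1478]]
0.074 [0.51399466 0.16595023 0.074     ] [[0.5182, 0.1872], [0.5091, 0.1474]]
0.078 [0.51498042 0.16536908 0.078     ] [[0.5191, 0.1864], [0.5102, 0.1471]]
0.084 [0.51645907 0.16449736 0.084     ] [[0.5205, 0.1851], [0.5117, 0.1466]]
```

View pics/w7c.png

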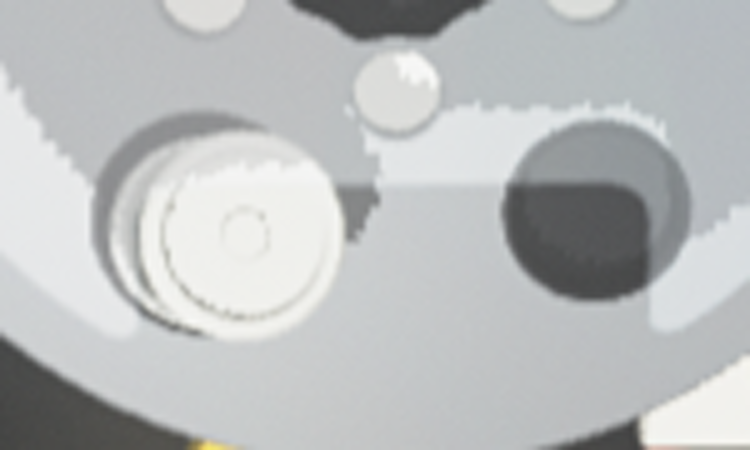

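The cup is tilted, its lid leaning toward the window against the hood's edge, because it had not been seated fully. I'll turn it back to the window and press it down.

Request:
jog_arm --offset '[[0.024, 0, 0.025], [0.024, 0, 0.025], [0, 0, 0.05], [0, 0, 0.04], [0, 0, 0.013], [0, 0, 0]]' --delta_rot '[[0, 0, 0], [0, 0, 0], [0, 0, 0], [0, 0, 0], [0, 0, 0], [0, 0, 0]]'

```text
time_s: 16.5
ee_pos: [0.5722, 0.1238, 0.0967]
orientation: [[0.975, -0.222, -0.003], [-0.222, -0.975, -0.0], [-0.003, 0.001, -1.0]]
ft_force: [0.6, -0.9, 1.0]
grip_width: 1.003
grip_force: 0.0
```

Request:
jog_arm --offset '[[0, 0, 0], [0, 0, 0], [0, 0, 0], [0, 0, 0], [0, 0, 0], [0, 0, 0], [0, 0, 0], [0, 0, 0], [0, 0, 0], [0, 0, 0]]' --delta_rot '[[0, 0, 0], [0, 0, 0], [0, 0, 0], [0, 0, 0], [0, 0, 0], [0, 0, -9.6], [0, 0, -9.6], [0, 0, -9.5], [0, 0, 0], [0, 0, 0]]' --fingers 0 --squeeze 40

```text
time_s: 17.75
ee_pos: [0.5737, 0.1242, 0.1]
orientation: [[0.962, 0.274, 0.003], [0.274, -0.962, 0.0], [0.003, 0.001, -1.0]]
ft_force: [-1.3, -0.9, 5.8]
grip_width: 0.49
grip_force: 40.5
```

Request:
jog_arm --offset '[[0, 0, 0], [0, 0, 0], [0, 0, 0], [0, 0, -0.05], [0, 0, -0.06], [0, 0, -0.02], [0, 0, 0], [-0.045, 0, 0], [-0.035, 0, 0], [0, 0, 0]]' --delta_rot '[[0, 0, 0], [0, 0, 0], [0, 0, 0], [0, 0, 0], [0, 0, 9.6], [0, 0, 9.6], [0, 0, 9.5], [0, 0, 0], [0, 0, 0], [0, 0, 0]]' --fingers 100

```text
time_s: 19.0
ee_pos: [0.4917, 0.1423, 0.228]
orientation: [[0.975, -0.221, -0.003], [-0.221, -0.975, -0.0], [-0.003, 0.001, -1.0]]
ft_force: [1.0, -0.1, -0.2]
grip_width: 0.999
grip_force: 0.0
```

```bash
python3 - <<'E'
from cell import r
from h import *
s,i,im=shot(r,"wrist","w8")
cv2.imwrite("pics/w8b.png",cv2.resize(im[60:320,80:440],None,fx=2.2,fy=2.2))
E
```

```text
[0.4917 0.1423 0.228 ] yaw -12.76 t 19.0 q [0.06 0.38 1.71 0.   1.05 1.86]
```

View pics/w8b.png

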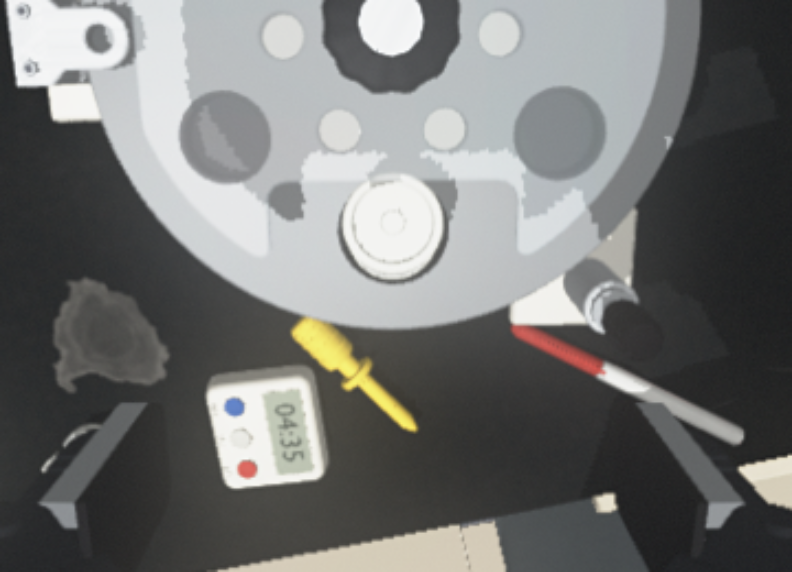

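```bash
python3 - <<'E'
from h import *
t=np.linspace(0,2*np.pi,60); c=np.c_[np.cos(t),np.sin(t)]
for n,o,k in (("w6",(120,100),2.5),("w8",(80,60),2.2)):
    i=json.load(open(n+".json")); im=cv2.imread(f"pics/{n}.png"); im=cv2.resize(im[o[1]:o[1]+120,o[0]+60:o[0]+240],None,fx=4,fy=4,interpolation=cv2.INTER_CUBIC)
    for z,R,col in ((.046,.02175,(0,0,255)),(.074,.02,(0,255,0))):
        p=proj(i,np.c_[np.array([.4924,.1405])+R*c,np.full(60,z)]); q=((p-[o[0]+60,o[1]])*4).astype(np.int32); cv2.polylines(im,[q],True,col,1)
    cv2.imwrite(f"pics/{n}o.png",im)
a=np.vstack([cv2.imread("pics/w6o.png")[100:400],cv2.imread("pics/w8o.png")[100:400]]); cv2.imwrite("pics/ov.png",a); print(a.shape)
E
```

```text
(600, 720, 3)
```

View pics/ov.png

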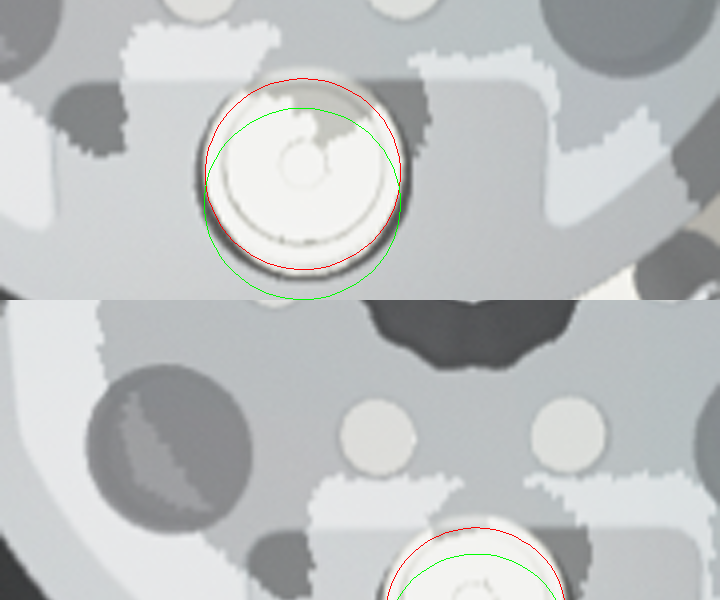

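Comparing where the lid should be with where it is, the cup leans toward the axis because its front foot edge sat on the rim. I'll lift it out, level it on the bench, regrasp it, and measure the pocket more closely with averaged readings.

Request:
jog_arm --offset '[[0.0042, 0.0014, 0.05], [0, 0, 0.05], [0, 0, 0.04], [0, 0, 0.025], [0, 0, 0.007], [0, 0, 0]]' --delta_rot '[[0, 0, 0], [0, 0, 0], [0, 0, 0], [0, 0, 0], [0, 0, 0], [0, 0, 0]]' --fingers 65

```text
time_s: 19.8
ee_pos: [0.4997, 0.1393, 0.0561]
orientation: [[0.975, -0.222, 0.001], [-0.222, -0.975, 0.0], [0.001, -0.0, -1.0]]
ft_force: [0.4, 0.1, 0.4]
grip_width: 0.65
grip_force: 0.0
```

Request:
jog_arm --offset '[[0, 0, 0], [0, 0, 0], [0, 0, 0], [0, 0, 0], [0, 0, -0.01], [-0.004, 0, -0.01], [-0.006, 0, -0.02], [0, 0, -0.04], [0, 0, -0.05], [0, 0, 0]]' --delta_rot '[[0, 0, 0], [0, 0, 0], [0, 0, 0], [0, 0, 0], [0, 0, 0], [0, 0, 0], [0, 0, 0], [0, 0, 0], [0, 0, 0], [0, 0, 0]]' --fingers 0 --squeeze 25

```text
time_s: 21.05
ee_pos: [0.4908, 0.1421, 0.1902]
orientation: [[0.975, -0.222, 0.008], [-0.222, -0.975, 0.001], [0.008, -0.002, -1.0]]
ft_force: [-0.5, -0.4, -1.1]
grip_width: 0.46
grip_force: 26.4
```

```bash
python3 - <<'E'
from cell import r
from h import *
s,i,im=shot(r,"wrist","w9"); go(s,[.561,.358,.06]); print(s['grip_width'])
E
```

```text
[0.4908 0.1421 0.1902] yaw -12.81 t 21.05 q [0.06 0.43 1.77 0.   0.94 1.86]
tool shift [ 0.0196 -0.2258  0.1309]
0.4597165543521059
```

Request:
jog_arm --offset '[[0.0049, -0.0565, 0], [0.0049, -0.0565, 0.02], [0.0049, -0.0565, 0.03], [0.0049, -0.0563, 0.03], [0, 0, 0.05], [0, 0, 0.025], [0, 0, 0.008], [0, 0, 0.005], [0, 0, 0.004], [0, 0, 0]]' --delta_rot '[[0, 0, 0], [0, 0, 0], [0, 0, 0], [0, 0, 0], [0, 0, 0], [0, 0, 0], [0, 0, 0], [0, 0, 0], [0, 0, 0], [0, 0, 0]]'

```text
time_s: 22.35
ee_pos: [0.5557, 0.3541, 0.0205]
orientation: [[0.975, -0.222, -0.003], [-0.222, -0.975, -0.002], [-0.002, 0.002, -1.0]]
ft_force: [-7.8, -5.1, 28.1]
grip_width: 0.457
grip_force: 31.5
```

Request:
jog_arm --offset '[[0, 0, 0], [0, 0, 0], [0, 0, 0], [0, 0, -0.04], [0, 0, -0.06], [0, 0, -0.045], [0, 0, 0], [0, 0, 0]]' --delta_rot '[[0, 0, 0], [0, 0, 0], [0, 0, 0], [0, 0, 0], [0, 0, 0], [0, 0, 0], [0, 0, 0], [0, 0, 0]]' --fingers 75

```text
time_s: 23.35
ee_pos: [0.5565, 0.3545, 0.1597]
orientation: [[0.975, -0.222, -0.002], [-0.222, -0.975, -0.001], [-0.002, 0.001, -1.0]]
ft_force: [-0.4, -1.0, -1.2]
grip_width: 0.75
grip_force: 0.0
```

```bash
cat >> h.py <<'E'
def multi(r,name,n,fn):
    """average fn(i,im) over n pictures (pose readings are noisy); returns mean, sd"""
    o=[];P=[]
    for _ in range(n):
        s=r.read_state(); i=r.camera_info(name); i={k:np.array(v).tolist() for k,v in i.items()}; im=r.snapshot(name); v=fn(i,im)
        P.append(s['ee_pos'])
        if v is not None and len(v): o.append(v)
    print("TCP mean",np.mean(P,0).round(4),"sd",np.std(P,0).round(4)); o=np.array(o); print("n",len(o),"mean",o.mean(0).round(4),"sd",o.std(0).round(4)); return o.mean(0),np.mean(P,0)
E
python3 - <<'E'
from cell import r
from h import *
multi(r,"wrist",5,lambda i,im:(lambda c:c[0] if len(c) else [])(cup(i,im,(.561,.358),.04,.02,235)))
s,i,im=shot(r,"wrist","w10")
E
```

```text
TCP mean [0.5561 0.3544 0.1589] sd [0.0002 0.0001 0.0005]
n 5 mean [0.5407 0.3573 0.0198] sd [0.     0.0001 0.0001]
[0.5564 0.3545 0.1589] yaw -12.84 t 23.6 q [0.4  0.66 1.4  0.   1.09 2.19]
```

```bash
python3 - <<'E'
from h import *
i=json.load(open("w10.json")); im=cv2.imread("pics/w10.png")
p=proj(i,[.5407,.3573,.04])[0]; x,y=p.astype(int); print(p)
for thr in (120,160,200,235):
    m=white(im,thr,60); n,l,st,c=cv2.connectedComponentsWithStats(m); k=l[y,x]
    pts=np.argwhere(l==k)[:,::-1]; hull=cv2.convexHull(pts.astype(np.float32)); (cx,cy),(a,b),th=cv2.fitEllipse(hull); print(thr,st[k].tolist(),c[k].round(1),"ell",round(cx,1),round(cy,1),round(a,1),round(b,1),round(th))
# expected upright cup at pose: lid & foot pixels
for X in ((.5407,.3573),(.556,.3545)): print(proj(i,[[*X,.04],[*X,0],[X[0]+.02,X[1],.04],[X[0]-.02,X[1],.04],[X[0],X[1]+.02,.04],[X[0],X[1]-.02,.04]]).round(0).tolist())
g=cv2.cvtColor(im,cv2.COLOR_BGR2GRAY); print(g[y-70:y+60:5,x].tolist())
E
```

```text
[258.12116202 201.7691717 ]
120 [233, 167, 51, 59, 2364] [258.1 196.9] ell 258.0 196.9 51.4 59.1 178
160 [234, 169, 50, 57, 2119] [258.2 198.8] ell 258.3 197.1 50.2 57.5 178
200 [234, 173, 50, 52, 1903] [257.9 200.6] ell 257.3 199.6 48.0 53.4 140
235 [234, 178, 49, 47, 1783] [258.3 201.1] ell 258.2 201.2 46.4 49.1 94
[[258.0, 202.0], [258.0, 188.0], [252.0, 178.0], [264.0, 225.0], [234.0, 207.0], [283.0, 196.0]]
[[257.0, 183.0], [257.0, 172.0], [252.0, 159.0], [263.0, 206.0], [233.0, 188.0], [282.0, 177.0]]
[49, 51, 61, 67, 70, 76, 78, 85, 159, 160, 247, 247, 247, 241, 247, 247, 247, 247, 245, 109, 100, 97, 92, 87, 83, 81]
```

Request:
jog_arm --offset '[[-0.0157, 0.0006, 0], [0, 0, 0.05], [0, 0, 0.04], [0, 0, 0], [0, 0, 0]]' --delta_rot '[[0, 0, 0], [0, 0, 0], [0, 0, 0], [0, 0, 0], [0, 0, 0]]'

```text
time_s: 24.28
ee_pos: [0.5422, 0.3584, 0.072]
orientation: [[0.975, -0.222, 0.002], [-0.222, -0.975, 0.001], [0.001, -0.001, -1.0]]
ft_force: [-0.1, -0.0, -0.7]
grip_width: 0.747
grip_force: 0.0
```

```bash
python3 - <<'E'
from cell import r
from h import *
multi(r,"wrist",3,lambda i,im:(lambda c:c[0] if len(c) else [])(cup(i,im,(.5407,.3573),.04,.02,235)))
s,i,im=shot(r,"wrist","w11"); print(np.round(s['orientation'],4).tolist())
E
```

```text
TCP mean [0.5427 0.3585 0.0726] sd [0.0004 0.0001 0.0004]
n 3 mean [0.5404 0.3573 0.0198] sd [0.0002 0.0001 0.    ]
[0.5431 0.3585 0.073 ] yaw -12.82 t 24.425 q [0.41 0.76 1.48 0.   0.9  2.21]
[[0.975, -0.222, 0.0037], [-0.222, -0.9751, 0.0017], [0.0032, -0.0024, -1.0]]
```

Request:
jog_arm --offset '[[-0.002, 0.0015, 0.02], [0, 0, 0.02], [0, 0, 0.01], [0, 0, 0.005], [0, 0, 0], [0, 0, 0]]' --delta_rot '[[0, 0, 0], [0, 0, 0], [0, 0, 0], [0, 0, 0], [0, 0, 0], [0, 0, 0]]'

```text
time_s: 25.22
ee_pos: [0.54, 0.357, 0.0162]
orientation: [[0.975, -0.222, 0.001], [-0.222, -0.975, 0.0], [0.001, -0.001, -1.0]]
ft_force: [0.9, -0.8, 0.4]
grip_width: 0.75
grip_force: 0.0
```

Request:
jog_arm --offset '[[0, 0, 0], [0, 0, 0], [0, 0, 0], [0, 0, 0], [0, 0, 0]]' --delta_rot '[[0, 0, 0], [0, 0, 0], [0, 0, 0], [0, 0, 0], [0, 0, 0]]' --fingers 0 --squeeze 25

```text
time_s: 25.85
ee_pos: [0.54, 0.3569, 0.0164]
orientation: [[0.975, -0.222, 0.001], [-0.222, -0.975, 0.0], [0.001, -0.001, -1.0]]
ft_force: [-0.3, -0.1, 5.2]
grip_width: 0.456
grip_force: 25.5
```

Request:
jog_arm --offset '[[0, 0, -0.02], [0, 0, -0.05], [0, 0, -0.06], [0, 0, -0.02], [0, 0, 0], [0, 0, 0]]' --delta_rot '[[0, 0, 0], [0, 0, 0], [0, 0, 0], [0, 0, 0], [0, 0, 0], [0, 0, 0]]'

```text
time_s: 26.6
ee_pos: [0.5384, 0.3563, 0.1647]
orientation: [[0.975, -0.222, -0.002], [-0.222, -0.975, -0.001], [-0.002, 0.002, -1.0]]
ft_force: [0.3, -0.2, -1.3]
grip_width: 0.456
grip_force: 25.4
```

```bash
python3 - <<'E'
from cell import r
from h import *
s=r.read_state(); go(s,[.4926,.1405,.11]); print(s['ee_pos'])
E
```

```text
tool shift [0.0034 0.2205 0.055 ]
[0.53841024 0.35629861 0.16469262]
```

Request:
jog_arm --offset '[[0.0008, 0.05, 0], [0.0008, 0.055, 0], [0.0008, 0.06, 0], [0.001, 0.0555, 0], [0, 0, 0.035], [0, 0, 0.015], [0, 0, 0.005], [0, 0, 0], [0, 0, 0], [0, 0, 0]]' --delta_rot '[[0, 0, 0], [0, 0, 0], [0, 0, 0], [0, 0, 0], [0, 0, 0], [0, 0, 0], [0, 0, 0], [0, 0, 0], [0, 0, 0], [0, 0, 0]]'

```text
time_s: 27.85
ee_pos: [0.4943, 0.1414, 0.1114]
orientation: [[0.975, -0.221, 0.002], [-0.221, -0.975, 0.0], [0.001, -0.0, -1.0]]
ft_force: [-0.7, 0.3, -0.7]
grip_width: 0.452
grip_force: 25.5
```

```bash
python3 - <<'E'
from cell import r
from h import *
s,i,im=shot(r,"wrist","w12"); 
for _ in range(3): s,i,im=shot(r,"wrist","w12")
lz=s['ee_pos'][2]-.0164+.04
g=cv2.cvtColor(im,cv2.COLOR_BGR2GRAY)
p=proj(i,[[*s['ee_pos'][:2],lz],[.4926,.1405,.046],[.4926+.02125,.1405-.0046,.046]]); print(p.round(1).tolist())
print(lz,cup(i,im,s['ee_pos'][:2],lz,.02,170).tolist()[:2],cup(i,im,s['ee_pos'][:2],lz,.02,200).tolist()[:2])
x=int(p[1][0]); print([ (y,int(g[y,x])) for y in range(130,250,3)])
go(s,[.4926,.1405,.07])
E
```

```text
[0.4943 0.1414 0.1114] yaw -12.79 t 27.85 q [0.06 0.56 1.82 0.   0.76 1.86]
[0.4942 0.1413 0.1114] yaw -12.8 t 27.9 q [ 0.06  0.56  1.82 -0.    0.76  1.86]
[0.4942 0.1412 0.1113] yaw -12.81 t 27.95 q [ 0.06  0.57  1.82 -0.    0.76  1.86]
[0.4941 0.1412 0.1112] yaw -12.82 t 28.0 q [ 0.06  0.57  1.82 -0.    0.76  1.86]
[[257.6, 275.9], [259.1, 206.3], [258.8, 173.0]]
0.13480809636565685 [[0.4947, 0.1412, 0.0193]] [[0.4839, 0.1455, 0.0149], [0.5826, 0.2011, 0.0146]]
[(130, 178), (133, 176), (136, 177), (139, 177), (142, 177), (145, 177), (148, 177), (151, 178), (154, 176), (157, 176), (160, 176), (163, 176), (166, 176), (169, 157), (172, 128), (175, 130), (178, 122), (181, 64), (184, 64), (187, 63), (190, 64), (193, 62), (196, 100), (199, 119), (202, 146), (205, 125), (208, 119), (211, 120), (214, 121), (217, 122), (220, 120), (223, 120), (226, 157), (229, 172), (232, 176), (235, 161), (238, 176), (241, 176), (244, 177), (247, 177)]
tool shift [-0.0013  0.001   0.0412]
```

Request:
jog_arm --offset '[[-0.0019, 0.0012, 0.01], [0, 0, 0.015], [0, 0, 0.01], [0, 0, 0.005], [0, 0, 0.003], [0, 0, 0], [0, 0, 0], [0, 0, 0], [0, 0, 0], [0, 0, 0]]' --delta_rot '[[0, 0, 0], [0, 0, 0], [0, 0, 0], [0, 0, 0], [0, 0, 0], [0, 0, 0], [0, 0, 0], [0, 0, 0], [0, 0, 0], [0, 0, 0]]'

```text
time_s: 29.3
ee_pos: [0.4918, 0.1403, 0.0679]
orientation: [[0.975, -0.222, 0.0], [-0.222, -0.975, 0.0], [0.0, -0.0, -1.0]]
ft_force: [-0.0, -0.5, -0.1]
grip_width: 0.461
grip_force: 25.5
```

```bash
python3 - <<'E'
from cell import r
from h import *
s,i,im=shot(r,"wrist","w13"); lz=s['ee_pos'][2]-.0164+.04
print(np.round(s['ft_force'],1),cup(i,im,s['ee_pos'][:2],lz,.02,150).tolist()[:2],cup(i,im,s['ee_pos'][:2],lz,.02,170).tolist()[:2])
g=cv2.cvtColor(im,cv2.COLOR_BGR2GRAY); t=np.radians(-12.1); X=np.array([np.cos(t),np.sin(t)]); c=np.array([.4926,.1405])
for rr in (.02175,.024): print(proj(i,[*(c+rr*X),.046]).round(1))
x=int(proj(i,[*(c+.024*X),.046])[0,0]); print([(y,int(g[y,x])) for y in range(160,240,3)])
go(s,[.4926-.0006,.1405,.06])
E
```

```text
[0.4918 0.1403 0.0679] yaw -12.83 t 29.3 q [0.06 0.64 1.85 0.   0.65 1.85]
[-0.  -0.5 -0.1] [[0.4913, 0.1407, 0.0216], [0.5795, 0.1237, 0.0144]] [[0.4899, 0.1409, 0.0186], [0.5009, 0.1364, 0.0161]]
[[256.2 188.7]]
[[256.2 184.3]]
[(160, 172), (163, 172), (166, 172), (169, 172), (172, 172), (175, 172), (178, 171), (181, 171), (184, 145), (187, 127), (190, 127), (193, 126), (196, 152), (199, 171), (202, 147), (205, 124), (208, 117), (211, 119), (214, 118), (217, 118), (220, 119), (223, 119), (226, 150), (229, 165), (232, 172), (235, 155), (238, 172)]
tool shift [ 0.0001 -0.0003  0.0079]
```

Request:
jog_arm --offset '[[0.0003, 0, 0.003], [0, 0, 0.003], [0, 0, 0.0025], [0, 0, 0.0025], [0, 0, 0.002], [0, 0, 0.002], [0, 0, 0.0015], [0, 0, 0.001], [0, 0, 0], [0, 0, 0]]' --delta_rot '[[0, 0, 0], [0, 0, 0], [0, 0, 0], [0, 0, 0], [0, 0, 0], [0, 0, 0], [0, 0, 0], [0, 0, 0], [0, 0, 0], [0, 0, 0]]'

```text
time_s: 30.6
ee_pos: [0.492, 0.1402, 0.0504]
orientation: [[0.975, -0.222, 0.0], [-0.222, -0.975, 0.0], [0.0, -0.0, -1.0]]
ft_force: [-0.2, 0.5, 2.6]
grip_width: 0.458
grip_force: 25.7
```

Request:
jog_arm --offset '[[0, 0, 0], [0, 0, 0], [0, 0, 0], [0, 0, -0.02], [0, 0, -0.05], [0, 0, -0.06], [0, 0, -0.02], [0, 0, 0], [0, 0, 0], [0, 0, 0]]' --delta_rot '[[0, 0, 0], [0, 0, 0], [0, 0, 0], [0, 0, 0], [0, 0, 0], [0, 0, 0], [0, 0, 0], [0, 0, 0], [0, 0, 0], [0, 0, 0]]' --fingers 62

```text
time_s: 31.85
ee_pos: [0.491, 0.1401, 0.1987]
orientation: [[0.975, -0.222, -0.004], [-0.222, -0.975, -0.0], [-0.003, 0.001, -1.0]]
ft_force: [-0.8, 0.7, 0.4]
grip_width: 0.618
grip_force: 0.0
```

```bash
python3 - <<'E'
from cell import r
from h import *
s,i,im=shot(r,"wrist","w14")
for t in (190,210,225,235): print(t,cup(i,im,(.4926,.1405),.074,.02,t).tolist()[:1])
go(s,[.5727,.1238,.099])
g=cv2.cvtColor(im,cv2.COLOR_BGR2GRAY); x,y=proj(i,[.4926,.1405,.074])[0].astype(int); print(x,y,[(v,int(g[v,x])) for v in range(y-45,y+45,3)]); print([(v,int(g[y,v])) for v in range(x-36,x+38,3)])
E
```

```text
[0.491  0.1401 0.1987] yaw -12.84 t 31.85 q [0.06 0.42 1.75 0.   0.97 1.85]
190 [[0.4525, 0.0855, 0.015]]
210 [[0.5085, 0.1021, 0.0175]]
225 [[0.4925, 0.1401, 0.0197]]
235 [[0.4926, 0.1401, 0.0195]]
tool shift [ 0.0836 -0.0024  0.0994]
256 178 [(133, 193), (136, 192), (139, 197), (142, 229), (145, 147), (148, 156), (151, 143), (154, 171), (157, 242), (160, 245), (163, 246), (166, 246), (169, 246), (172, 240), (175, 246), (178, 246), (181, 246), (184, 244), (187, 246), (190, 246), (193, 246), (196, 244), (199, 246), (202, 227), (205, 203), (208, 203), (211, 203), (214, 200), (217, 200), (220, 116)]
[(220, 211), (223, 212), (226, 211), (229, 188), (232, 164), (235, 247), (238, 232), (241, 246), (244, 246), (247, 246), (250, 246), (253, 246), (256, 246), (259, 246), (262, 245), (265, 246), (268, 246), (271, 246), (274, 246), (277, 233), (280, 248), (283, 196), (286, 201), (289, 200), (292, 199)]
```

The cup is seated: its lid is at (0.4926, 0.1401) at the expected height. Now the 60° clockwise turn.

Request:
jog_arm --offset '[[0.0418, -0.0012, 0], [0.0418, -0.0012, 0], [0, 0, 0], [0, 0, 0.0175], [0, 0, 0.0175], [0, 0, 0.0175], [0, 0, 0.0175], [0, 0, 0.0294], [0, 0, 0], [0, 0, 0]]' --delta_rot '[[0, 0, 0], [0, 0, 0], [0, 0, -10], [0, 0, -10], [0, 0, -10], [0, 0, -10], [0, 0, -10], [0, 0, -10], [0, 0, 0], [0, 0, 0]]' --fingers 100

```text
time_s: 33.15
ee_pos: [0.5743, 0.124, 0.1009]
orientation: [[0.682, 0.732, -0.0], [0.732, -0.682, 0.0], [-0.0, -0.0, -1.0]]
ft_force: [0.1, -0.4, -0.1]
grip_width: 1.0
grip_force: 0.0
```

Request:
jog_arm --offset '[[0, 0, 0], [0, 0, 0], [0, 0, 0], [0, 0, 0], [0, 0, 0], [0, 0, 0]]' --delta_rot '[[0, 0, 0], [0, 0, 0], [0, 0, 0], [0, 0, 0], [0, 0, 0], [0, 0, 0]]' --fingers 0 --squeeze 50

```text
time_s: 33.9
ee_pos: [0.5737, 0.1247, 0.102]
orientation: [[0.681, 0.733, -0.0], [0.733, -0.681, 0.001], [0.001, -0.001, -1.0]]
ft_force: [-1.8, 2.8, 5.1]
grip_width: 0.486
grip_force: 51.2
```

Request:
jog_arm --offset '[[0, 0, 0], [0, 0, 0], [0, 0, 0], [0, 0, 0], [0, 0, 0], [0, 0, 0], [0, 0, 0], [0, 0, 0]]' --delta_rot '[[0, 0, 10], [0, 0, 10], [0, 0, 10], [0, 0, 10], [0, 0, 10], [0, 0, 10], [0, 0, 0], [0, 0, 0]]'

```text
time_s: 34.9
ee_pos: [0.5739, 0.1239, 0.102]
orientation: [[0.975, -0.222, 0.0], [-0.222, -0.975, 0.0], [0.0, -0.0, -1.0]]
ft_force: [-2.5, -1.9, 6.3]
grip_width: 0.481
grip_force: 51.2
```

Request:
jog_arm --offset '[[0, 0, 0], [0, 0, 0], [0, 0, 0], [0, 0, -0.04], [-0.025, 0, -0.06], [-0.025, 0, -0.055], [0, 0, 0], [0, 0, 0], [0, 0, 0]]' --delta_rot '[[0, 0, 0], [0, 0, 0], [0, 0, 0], [0, 0, 0], [0, 0, 0], [0, 0, 0], [0, 0, 0], [0, 0, 0], [0, 0, 0]]' --fingers 100

```text
time_s: 36.02
ee_pos: [0.5258, 0.1346, 0.2518]
orientation: [[0.975, -0.222, -0.003], [-0.222, -0.975, -0.0], [-0.003, 0.001, -1.0]]
ft_force: [0.2, -0.5, -0.6]
grip_width: 1.003
grip_force: 0.0
```

```bash
cat >> h.py <<'E'
AX=np.array([.5727,.1238]); PSI=np.radians(-12.1)
def lockang(i,im):
    pass
def knobs(i,im,z=.046,lo=.030,hi=.052):
    """the 6 pale discs round the hub turn with the carousel: report their angles mod 60 and radii"""
    g=cv2.cvtColor(im,cv2.COLOR_BGR2GRAY); t=cv2.adaptiveThreshold(g,255,cv2.ADAPTIVE_THRESH_MEAN_C,cv2.THRESH_BINARY,31,-8)
    n,l,st,c=cv2.connectedComponentsWithStats(t); out=[]
    for k in range(1,n):
        a=st[k,4]; w,h=st[k,2],st[k,3]
        if 60<a<1500 and .7<w/h<1.4 and a>.65*w*h:
            P=plane(i,[c[k]],z)[0,:2]-AX; R=np.hypot(*P); 
            if lo<R<hi: out.append((R*1e3,np.degrees(np.arctan2(P[1],P[0])-PSI)%360,a))
    return np.round(out,1)
E
python3 - <<'E'
from cell import r
from h import *
for n in ("w2","w7","w8"): print(n,knobs(json.load(open(n+".json")),cv2.imread(f"pics/{n}.png")).tolist())
s,i,im=shot(r,"wrist","w15"); print(knobs(i,im).tolist())
for g,h,q in [((.434,.402),.04,.02),((.403,.328),.036,.0155),((.5215,.4155),.036,.0155)]: print(cup(i,im,g,h,q,235)[:2].tolist())
E
```

```text
w2 [[44.6, 330.8, 258.0], [44.6, 30.2, 247.0], [44.2, 271.3, 232.0]]
w7 [[44.7, 1.6, 253.0], [44.2, 301.8, 246.0], [44.5, 60.9, 249.0]]
w8 [[43.8, 209.8, 257.0], [43.6, 149.4, 236.0]]
[0.5258 0.1346 0.2518] yaw -12.85 t 36.025 q [ 0.04  0.39  1.61 -0.    1.14  1.84]
[[44.5, 330.7, 263.0], [44.7, 30.0, 256.0]]
[[0.4365, 0.4012, 0.0187], [0.5217, 0.4129, 0.0146]]
[[0.4348, 0.4044, 0.0189], [0.5209, 0.4162, 0.0148]]
[[0.5209, 0.4162, 0.0148], [0.4348, 0.4044, 0.0189]]
```

```bash
cat >> h.py <<'E'
def at(ang,rad=.082):
    a=np.radians(ang)+PSI; return AX+rad*np.array([np.cos(a),np.sin(a)])
E
python3 - <<'E'
from h import *
i=json.load(open("w15.json")); im=cv2.imread("pics/w15.png"); g=cv2.cvtColor(im,cv2.COLOR_BGR2GRAY)
for a in (180,120,60,240,300,0):
    for z in (.074,.046):
        x,y=proj(i,[*at(a),z])[0].round().astype(int); print(a,z,(x,y),g[max(y-3,0):y+4,x-3:x+4].mean().round() if 0<=y<384 and 0<=x<512 else None)
for t in (215,235): print(cup(i,im,at(120),.074,.02,t).tolist()[:1])
s={'orientation':[[.975,-.222,0],[-.222,-.975,0],[0,0,-1]],'ee_pos':[.5258,.1346,.2518]}; go(s,[.521,.416,.15])
E
```

```text
180 0.074 (np.int64(258), np.int64(200)) 85.0
180 0.046 (np.int64(258), np.int64(192)) 89.0
120 0.074 (np.int64(183), np.int64(160)) 226.0
120 0.046 (np.int64(189), np.int64(155)) 226.0
60 0.074 (np.int64(177), np.int64(69)) 141.0
60 0.046 (np.int64(183), np.int64(71)) 140.0
240 0.074 (np.int64(333), np.int64(158)) 139.0
240 0.046 (np.int64(327), np.int64(153)) 139.0
300 0.074 (np.int64(337), np.int64(67)) 139.0
300 0.046 (np.int64(330), np.int64(69)) 139.0
0 0.074 (np.int64(256), np.int64(18)) 193.0
0 0.046 (np.int64(256), np.int64(24)) 192.0
[[0.4554, 0.0844, 0.0143]]
[[0.5982, 0.2467, 0.0254]]
tool shift [-0.0672 -0.2733  0.1018]
```

Request:
jog_arm --offset '[[-0.0134, -0.0547, 0.0204], [-0.0134, -0.0547, 0.0204], [-0.0134, -0.0547, 0.0204], [-0.0134, -0.0547, 0.0204], [-0.0136, -0.0545, 0.0204], [0, 0, 0], [0, 0, 0], [0, 0, 0], [0, 0, 0]]' --delta_rot '[[0, 0, 0], [0, 0, 0], [0, 0, 0], [0, 0, 0], [0, 0, 0], [0, 0, 0], [0, 0, 0], [0, 0, 0], [0, 0, 0]]' --fingers 65

```text
time_s: 37.2
ee_pos: [0.5222, 0.415, 0.1522]
orientation: [[0.975, -0.224, 0.001], [-0.224, -0.975, 0.0], [0.001, -0.0, -1.0]]
ft_force: [-0.8, 0.5, -0.1]
grip_width: 0.649
grip_force: 0.0
```

```bash
python3 - <<'E'
from cell import r
from h import *
s,i,im=shot(r,"wrist","w16"); c=cup(i,im,(.521,.416),.036,.0155,235); print(c.tolist(),cup(i,im,(.521,.416),.036,.0155,215).tolist()[:1]); go(s,[*c[0][:2],.0165])
E
```

```text
[0.5222 0.415  0.1522] yaw -12.94 t 37.2 q [ 0.5   0.67  1.39 -0.    1.08  2.3 ]
[[0.5211, 0.4167, 0.0152], [0.4328, 0.4054, 0.0201], [0.6553, 0.4131, 0.0159], [0.5919, 0.59, 0.0152]] [[0.5216, 0.4171, 0.0159]]
tool shift [-0.0015 -0.0013  0.1357]
```

Request:
jog_arm --offset '[[-0.0015, -0.0013, 0.04], [0, 0, 0.05], [0, 0, 0.03], [0, 0, 0.012], [0, 0, 0.004], [0, 0, 0], [0, 0, 0]]' --delta_rot '[[0, 0, 0], [0, 0, 0], [0, 0, 0], [0, 0, 0], [0, 0, 0], [0, 0, 0], [0, 0, 0]]'

```text
time_s: 38.12
ee_pos: [0.5212, 0.4184, 0.0171]
orientation: [[0.975, -0.222, 0.002], [-0.222, -0.975, 0.001], [0.002, -0.002, -1.0]]
ft_force: [-0.5, -0.8, -0.3]
grip_width: 0.65
grip_force: 0.0
```

Request:
jog_arm --offset '[[0, 0, 0], [0, 0, 0], [0, 0, 0], [0, 0, 0], [0, 0, 0], [0, 0, 0]]' --delta_rot '[[0, 0, 0], [0, 0, 0], [0, 0, 0], [0, 0, 0], [0, 0, 0], [0, 0, 0]]' --fingers 0 --squeeze 25

```text
time_s: 38.88
ee_pos: [0.5208, 0.4182, 0.0165]
orientation: [[0.975, -0.222, 0.001], [-0.222, -0.975, 0.001], [0.001, -0.001, -1.0]]
ft_force: [-2.1, -0.2, 5.1]
grip_width: 0.348
grip_force: 25.0
```

Request:
jog_arm --offset '[[0, 0, -0.02], [0, 0, -0.05], [0, 0, -0.06], [0, 0, -0.02], [0, 0, 0], [0, 0, 0]]' --delta_rot '[[0, 0, 0], [0, 0, 0], [0, 0, 0], [0, 0, 0], [0, 0, 0], [0, 0, 0]]'

```text
time_s: 39.62
ee_pos: [0.5193, 0.4173, 0.1645]
orientation: [[0.975, -0.222, -0.002], [-0.222, -0.975, -0.001], [-0.002, 0.002, -1.0]]
ft_force: [0.3, -0.0, -0.3]
grip_width: 0.349
grip_force: 24.8
```

```bash
python3 - <<'E'
from cell import r
from h import *
s=r.read_state(); go(s,[.4926,.1404,.11]); print(s['ee_pos'])
E
```

```text
tool shift [0.0356 0.2758 0.0549]
[0.51930137 0.4173124  0.16454829]
```

Request:
jog_arm --offset '[[0.0071, 0.0552, 0], [0.0071, 0.0552, 0], [0.0071, 0.0552, 0], [0.0071, 0.0552, 0], [0.0072, 0.055, 0.015], [0, 0, 0.025], [0, 0, 0.015], [0, 0, 0], [0, 0, 0], [0, 0, 0]]' --delta_rot '[[0, 0, 0], [0, 0, 0], [0, 0, 0], [0, 0, 0], [0, 0, 0], [0, 0, 0], [0, 0, 0], [0, 0, 0], [0, 0, 0], [0, 0, 0]]'

```text
time_s: 40.88
ee_pos: [0.4942, 0.1417, 0.1112]
orientation: [[0.975, -0.221, 0.002], [-0.221, -0.975, 0.0], [0.001, -0.0, -1.0]]
ft_force: [-0.1, 0.1, -0.9]
grip_width: 0.347
grip_force: 25.0
```

```bash
python3 - <<'E'
from cell import r
from h import *
s,i,im=shot(r,"wrist","w17"); s,i,im=shot(r,"wrist","w17"); lz=s['ee_pos'][2]-.0165+.036
for t in (130,150,170,190): print(t,cup(i,im,s['ee_pos'][:2],lz,.0155,t).tolist()[:2])
g=cv2.cvtColor(im,cv2.COLOR_BGR2GRAY); c=at(180); print(c,knobs(i,im).tolist())
q=proj(i,[[*at(180,.082-.01725),.046],[*at(180,.082-.0195),.046]]); print(q.round(1).tolist()); x=int(q[0,0]); print([(y,int(g[y,x])) for y in range(150,230,3)])
ys=int(q[0,1])+6; print(ys,[(v,int(g[ys,v])) for v in range(x-40,x+42,4)]); go(s,[*c,.068])
E
```

```text
[0.4942 0.1417 0.1112] yaw -12.76 t 40.875 q [0.06 0.57 1.82 0.   0.76 1.86]
[0.4942 0.1416 0.1112] yaw -12.77 t 40.925 q [0.06 0.57 1.82 0.   0.76 1.86]
130 [[0.4957, 0.1413, 0.0156], [0.5728, 0.1243, 0.0098]]
150 [[0.4954, 0.1413, 0.0153], [0.5729, 0.1242, 0.0098]]
170 [[0.4947, 0.1414, 0.0149], [0.5727, 0.1242, 0.0097]]
190 [[0.4852, 0.1443, 0.01], [0.5727, 0.1242, 0.0097]]
[0.49252177 0.14098872] [[43.9, 149.8, 575.0], [43.7, 209.7, 588.0]]
[[258.8, 180.4], [258.8, 176.9]]
[(150, 182), (153, 181), (156, 180), (159, 180), (162, 181), (165, 181), (168, 180), (171, 180), (174, 180), (177, 139), (180, 73), (183, 67), (186, 68), (189, 67), (192, 77), (195, 78), (198, 77), (201, 76), (204, 82), (207, 121), (210, 151), (213, 134), (216, 121), (219, 122), (222, 125), (225, 124), (228, 123)]
186 [(218, 198), (222, 198), (226, 198), (230, 169), (234, 124), (238, 69), (242, 79), (246, 83), (250, 81), (254, 79), (258, 68), (262, 67), (266, 66), (270, 66), (274, 65), (278, 65), (282, 99), (286, 122), (290, 122), (294, 123), (298, 121)]
tool shift [-0.0016  0.001   0.0432]
```

Request:
jog_arm --offset '[[-0.0024, 0.0009, 0.01], [0, 0, 0.015], [0, 0, 0.01], [0, 0, 0.005], [0, 0, 0.003], [0, 0, 0], [0, 0, 0], [0, 0, 0], [0, 0, 0], [0, 0, 0]]' --delta_rot '[[0, 0, 0], [0, 0, 0], [0, 0, 0], [0, 0, 0], [0, 0, 0], [0, 0, 0], [0, 0, 0], [0, 0, 0], [0, 0, 0], [0, 0, 0]]'

```text
time_s: 42.22
ee_pos: [0.4912, 0.1407, 0.0677]
orientation: [[0.975, -0.222, 0.0], [-0.222, -0.975, 0.0], [0.0, -0.0, -1.0]]
ft_force: [0.2, -0.7, -0.1]
grip_width: 0.35
grip_force: 25.0
```

```bash
python3 - <<'E'
from cell import r
from h import *
s,i,im=shot(r,"wrist","w18"); lz=s['ee_pos'][2]-.0165+.036
for t in (110,130,150): print(t,cup(i,im,s['ee_pos'][:2],lz,.0155,t).tolist()[:2])
g=cv2.cvtColor(im,cv2.COLOR_BGR2GRAY); print(knobs(i,im).tolist())
q=proj(i,[[*at(180,.082-.01725),.046],[*at(180,.082-.0195),.046]]); print(q.round(1).tolist()); x=int(q[0,0]); print([(y,int(g[y,x])) for y in range(180,230,3)])
E
```

```text
[0.4912 0.1407 0.0677] yaw -12.83 t 42.225 q [0.06 0.64 1.85 0.   0.65 1.85]
110 [[0.4648, 0.0687, 0.0096], [0.5803, 0.1234, 0.015]]
130 [[0.489, 0.1415, 0.0193], [0.4897, 0.1093, 0.0096]]
150 [[0.4889, 0.1417, 0.0191], [0.5802, 0.1234, 0.0148]]
[[43.7, 149.8, 815.0], [43.5, 209.7, 820.0]]
[[256.0, 196.6], [256.0, 192.2]]
[(180, 174), (183, 174), (186, 175), (189, 174), (192, 134), (195, 127), (198, 123), (201, 64), (204, 71), (207, 118), (210, 147), (213, 128), (216, 118), (219, 118), (222, 118), (225, 118), (228, 119)]
```

Request:
jog_arm --offset '[[0.0003, -0.0003, 0.003], [0, 0, 0.003], [0, 0, 0.0025], [0, 0, 0.0025], [0, 0, 0.002], [0, 0, 0.002], [0, 0, 0.0015], [0, 0, 0.0008], [0, 0, 0], [0, 0, 0]]' --delta_rot '[[0, 0, 0], [0, 0, 0], [0, 0, 0], [0, 0, 0], [0, 0, 0], [0, 0, 0], [0, 0, 0], [0, 0, 0], [0, 0, 0], [0, 0, 0]]'

```text
time_s: 43.52
ee_pos: [0.4915, 0.1409, 0.0505]
orientation: [[0.975, -0.222, 0.0], [-0.222, -0.975, -0.0], [0.0, -0.0, -1.0]]
ft_force: [-1.6, -0.3, 4.1]
grip_width: 0.354
grip_force: 25.3
```

Seated at the expected height with almost no side force. I'll release, rise and check.

Request:
jog_arm --offset '[[0, 0, 0], [0, 0, 0], [0, 0, 0], [0, 0, -0.02], [0, 0, -0.05], [0, 0, -0.06], [0, 0, -0.02], [0, 0, 0], [0, 0, 0], [0, 0, 0]]' --delta_rot '[[0, 0, 0], [0, 0, 0], [0, 0, 0], [0, 0, 0], [0, 0, 0], [0, 0, 0], [0, 0, 0], [0, 0, 0], [0, 0, 0], [0, 0, 0]]' --fingers 55

```text
time_s: 44.78
ee_pos: [0.4905, 0.1408, 0.1986]
orientation: [[0.975, -0.222, -0.004], [-0.222, -0.975, -0.0], [-0.003, 0.001, -1.0]]
ft_force: [-0.6, -0.4, -0.6]
grip_width: 0.55
grip_force: 0.0
```

```bash
python3 - <<'E'
from cell import r
from h import *
s,i,im=shot(r,"wrist","w19")
for t in (210,225,235): print(t,cup(i,im,(.4926,.1405),.070,.0155,t).tolist()[:1])
go(s,[.5727,.1238,.100]); print(knobs(i,im).tolist())
E
```

```text
[0.4905 0.1408 0.1986] yaw -12.84 t 44.775 q [0.06 0.42 1.75 0.   0.97 1.86]
210 [[0.5079, 0.1016, 0.017]]
225 [[0.4921, 0.1407, 0.0152]]
235 [[0.4921, 0.1409, 0.015]]
tool shift [ 0.0843 -0.0018  0.0983]
[[43.2, 149.0, 262.0], [44.0, 209.7, 317.0]]
```

Seated, with the lid at (0.4921, 0.1408). Next 60° turn.

Request:
jog_arm --offset '[[0.0421, -0.0009, 0], [0.0421, -0.0009, 0], [0, 0, 0], [0, 0, 0.0175], [0, 0, 0.0175], [0, 0, 0.0175], [0, 0, 0.0175], [0, 0, 0.0285], [0, 0, 0], [0, 0, 0]]' --delta_rot '[[0, 0, 0], [0, 0, 0], [0, 0, -10], [0, 0, -10], [0, 0, -10], [0, 0, -10], [0, 0, -10], [0, 0, -10], [0, 0, 0], [0, 0, 0]]' --fingers 100

```text
time_s: 46.08
ee_pos: [0.5743, 0.124, 0.1018]
orientation: [[0.682, 0.732, -0.0], [0.732, -0.682, 0.0], [-0.0, -0.0, -1.0]]
ft_force: [-0.1, -0.3, 0.6]
grip_width: 0.999
grip_force: 0.0
```

Request:
jog_arm --offset '[[0, 0, 0], [0, 0, 0], [0, 0, 0], [0, 0, 0], [0, 0, 0], [0, 0, 0]]' --delta_rot '[[0, 0, 0], [0, 0, 0], [0, 0, 0], [0, 0, 0], [0, 0, 0], [0, 0, 0]]' --fingers 0 --squeeze 50

```text
time_s: 46.82
ee_pos: [0.5736, 0.1247, 0.1029]
orientation: [[0.68, 0.733, -0.0], [0.733, -0.68, 0.001], [0.001, -0.001, -1.0]]
ft_force: [-3.0, 2.8, 5.3]
grip_width: 0.487
grip_force: 51.1
```

Request:
jog_arm --offset '[[0, 0, 0], [0, 0, 0], [0, 0, 0], [0, 0, 0], [0, 0, 0], [0, 0, 0], [0, 0, 0], [0, 0, 0]]' --delta_rot '[[0, 0, 10], [0, 0, 10], [0, 0, 10], [0, 0, 10], [0, 0, 10], [0, 0, 10], [0, 0, 0], [0, 0, 0]]'

```text
time_s: 47.82
ee_pos: [0.5739, 0.1239, 0.1029]
orientation: [[0.975, -0.223, 0.0], [-0.223, -0.975, -0.0], [0.0, -0.0, -1.0]]
ft_force: [-2.1, -0.4, 4.8]
grip_width: 0.485
grip_force: 51.1
```

Request:
jog_arm --offset '[[0, 0, 0], [0, 0, 0], [0, 0, 0], [0, 0, -0.04], [-0.025, 0, -0.06], [-0.025, 0, -0.055], [0, 0, 0], [0, 0, 0], [0, 0, 0]]' --delta_rot '[[0, 0, 0], [0, 0, 0], [0, 0, 0], [0, 0, 0], [0, 0, 0], [0, 0, 0], [0, 0, 0], [0, 0, 0], [0, 0, 0]]' --fingers 100

```text
time_s: 48.95
ee_pos: [0.5257, 0.1346, 0.2527]
orientation: [[0.975, -0.222, -0.003], [-0.222, -0.975, -0.0], [-0.003, 0.001, -1.0]]
ft_force: [0.1, 0.0, -0.2]
grip_width: 0.999
grip_force: 0.0
```

```bash
python3 - <<'E'
from cell import r
from h import *
s,i,im=shot(r,"wrist","w20"); print(knobs(i,im).tolist()); g=cv2.cvtColor(im,cv2.COLOR_BGR2GRAY)
for a in (180,120,60,240,300):
    x,y=proj(i,[*at(a),.072])[0].round().astype(int); print(a,g[max(y-3,0):y+4,x-3:x+4].mean().round())
print(cup(i,im,(.434,.404),.04,.02,235)[:3].tolist())
go(s,[.4335,.4045,.15])
E
```

```text
[0.5257 0.1346 0.2527] yaw -12.85 t 48.95 q [ 0.04  0.39  1.61 -0.    1.14  1.84]
[[44.5, 330.7, 261.0], [44.7, 30.0, 255.0]]
180 86.0
120 227.0
60 227.0
240 140.0
300 190.0
[[0.4364, 0.4014, 0.0179], [0.4403, 0.0808, 0.0145], [0.6845, 0.1906, 0.0164]]
tool shift [-0.1496 -0.2427  0.1029]
```

Request:
jog_arm --offset '[[-0.0299, -0.0485, 0.0206], [-0.0299, -0.0485, 0.0206], [-0.0299, -0.0485, 0.0206], [-0.0299, -0.0486, 0.0206], [-0.03, -0.0486, 0.0205], [0, 0, 0], [0, 0, 0], [0, 0, 0], [0, 0, 0]]' --delta_rot '[[0, 0, 0], [0, 0, 0], [0, 0, 0], [0, 0, 0], [0, 0, 0], [0, 0, 0], [0, 0, 0], [0, 0, 0], [0, 0, 0]]' --fingers 70

```text
time_s: 50.12
ee_pos: [0.4353, 0.4036, 0.152]
orientation: [[0.975, -0.224, 0.001], [-0.224, -0.975, 0.0], [0.001, -0.0, -1.0]]
ft_force: [0.1, 0.4, -0.6]
grip_width: 0.7
grip_force: 0.0
```

```bash
python3 - <<'E'
from cell import r
from h import *
s,i,im=shot(r,"wrist","w21"); c=cup(i,im,(.4335,.4045),.04,.02,235); print(c.tolist(),cup(i,im,(.4335,.4045),.04,.02,215).tolist()[:1]); go(s,[*c[0][:2],.0165])
E
```

```text
[0.4353 0.4036 0.152 ] yaw -12.96 t 50.125 q [ 0.56  0.58  1.59 -0.    0.97  2.36]
[[0.4349, 0.4054, 0.0198], [0.4023, 0.3298, 0.0151]] [[0.4353, 0.4059, 0.0205]]
tool shift [-0.0008 -0.0016  0.1355]
```

Request:
jog_arm --offset '[[-0.0008, -0.0016, 0.04], [0, 0, 0.05], [0, 0, 0.03], [0, 0, 0.012], [0, 0, 0.004], [0, 0, 0], [0, 0, 0]]' --delta_rot '[[0, 0, 0], [0, 0, 0], [0, 0, 0], [0, 0, 0], [0, 0, 0], [0, 0, 0], [0, 0, 0]]'

```text
time_s: 51.05
ee_pos: [0.4347, 0.407, 0.0169]
orientation: [[0.975, -0.222, 0.002], [-0.222, -0.975, 0.001], [0.002, -0.002, -1.0]]
ft_force: [-0.5, 0.4, 0.3]
grip_width: 0.7
grip_force: 0.0
```

Request:
jog_arm --offset '[[0, 0, 0], [0, 0, 0], [0, 0, 0], [0, 0, 0], [0, 0, 0], [0, 0, 0]]' --delta_rot '[[0, 0, 0], [0, 0, 0], [0, 0, 0], [0, 0, 0], [0, 0, 0], [0, 0, 0]]' --fingers 0 --squeeze 25

```text
time_s: 51.8
ee_pos: [0.4343, 0.4069, 0.0166]
orientation: [[0.975, -0.222, 0.001], [-0.222, -0.975, 0.001], [0.001, -0.001, -1.0]]
ft_force: [-0.4, -0.3, 6.0]
grip_width: 0.457
grip_force: 25.2
```

Request:
jog_arm --offset '[[0, 0, -0.02], [0, 0, -0.05], [0, 0, -0.06], [0, 0, -0.02], [0, 0, 0], [0, 0, 0]]' --delta_rot '[[0, 0, 0], [0, 0, 0], [0, 0, 0], [0, 0, 0], [0, 0, 0], [0, 0, 0]]'

```text
time_s: 52.55
ee_pos: [0.433, 0.4059, 0.1648]
orientation: [[0.975, -0.222, -0.002], [-0.222, -0.975, -0.001], [-0.001, 0.001, -1.0]]
ft_force: [-0.8, 0.2, -1.1]
grip_width: 0.46
grip_force: 25.4
```

```bash
python3 - <<'E'
from cell import r
from h import *
s=r.read_state(); go(s,[.4915,.1400,.11]); print(s['ee_pos'])
E
```

```text
tool shift [0.1162 0.2462 0.055 ]
[0.43298191 0.40593474 0.16484472]
```

Request:
jog_arm --offset '[[0.0232, 0.0492, 0], [0.0232, 0.0492, 0], [0.0232, 0.0492, 0], [0.0233, 0.0493, 0], [0.0233, 0.0493, 0.015], [0, 0, 0.025], [0, 0, 0.015], [0, 0, 0], [0, 0, 0], [0, 0, 0]]' --delta_rot '[[0, 0, 0], [0, 0, 0], [0, 0, 0], [0, 0, 0], [0, 0, 0], [0, 0, 0], [0, 0, 0], [0, 0, 0], [0, 0, 0], [0, 0, 0]]'

```text
time_s: 53.8
ee_pos: [0.4928, 0.1413, 0.1112]
orientation: [[0.975, -0.221, 0.002], [-0.221, -0.975, 0.0], [0.001, -0.0, -1.0]]
ft_force: [0.5, 0.1, -0.6]
grip_width: 0.457
grip_force: 25.5
```

```bash
python3 - <<'E'
from cell import r
from h import *
s,i,im=shot(r,"wrist","w22"); s,i,im=shot(r,"wrist","w22"); lz=s['ee_pos'][2]-.0166+.04
for t in (130,150,170,190): print(t,cup(i,im,s['ee_pos'][:2],lz,.02,t).tolist()[:1])
print(knobs(i,im).tolist())
E
```

```text
[0.4928 0.1413 0.1112] yaw -12.76 t 53.8 q [0.06 0.56 1.82 0.   0.75 1.85]
[0.4928 0.1412 0.1113] yaw -12.77 t 53.85 q [0.06 0.56 1.82 0.   0.75 1.85]
130 [[0.4943, 0.1408, 0.02]]
150 [[0.494, 0.1408, 0.0199]]
170 [[0.4935, 0.1412, 0.0192]]
190 [[0.4825, 0.1453, 0.0146]]
[[43.9, 149.8, 577.0], [43.7, 209.7, 589.0]]
```

Request:
jog_arm --offset '[[-0.0011, -0.0002, 0.01], [0, 0, 0.015], [0, 0, 0.01], [0, 0, 0.005], [0, 0, 0.003], [0, 0, 0], [0, 0, 0], [0, 0, 0], [0, 0, 0], [0, 0, 0]]' --delta_rot '[[0, 0, 0], [0, 0, 0], [0, 0, 0], [0, 0, 0], [0, 0, 0], [0, 0, 0], [0, 0, 0], [0, 0, 0], [0, 0, 0], [0, 0, 0]]'

```text
time_s: 55.15
ee_pos: [0.4915, 0.1411, 0.0677]
orientation: [[0.975, -0.222, 0.0], [-0.222, -0.975, 0.0], [0.0, -0.0, -1.0]]
ft_force: [0.0, -0.3, 0.4]
grip_width: 0.458
grip_force: 25.5
```

Request:
jog_arm --offset '[[0, 0, 0.003], [0, 0, 0.003], [0, 0, 0.0025], [0, 0, 0.0025], [0, 0, 0.002], [0, 0, 0.002], [0, 0, 0.0015], [0, 0, 0.0006], [0, 0, 0], [0, 0, 0]]' --delta_rot '[[0, 0, 0], [0, 0, 0], [0, 0, 0], [0, 0, 0], [0, 0, 0], [0, 0, 0], [0, 0, 0], [0, 0, 0], [0, 0, 0], [0, 0, 0]]'

```text
time_s: 56.4
ee_pos: [0.4917, 0.141, 0.0506]
orientation: [[0.975, -0.222, 0.001], [-0.222, -0.975, -0.0], [0.001, -0.0, -1.0]]
ft_force: [0.4, -0.6, 0.9]
grip_width: 0.457
grip_force: 25.7
```

Request:
jog_arm --offset '[[0, 0, 0], [0, 0, 0], [0, 0, 0], [0, 0, -0.02], [0, 0, -0.05], [0, 0, -0.06], [0, 0, -0.02], [0, 0, 0], [0, 0, 0], [0, 0, 0]]' --delta_rot '[[0, 0, 0], [0, 0, 0], [0, 0, 0], [0, 0, 0], [0, 0, 0], [0, 0, 0], [0, 0, 0], [0, 0, 0], [0, 0, 0], [0, 0, 0]]' --fingers 62

```text
time_s: 57.65
ee_pos: [0.4904, 0.141, 0.1988]
orientation: [[0.975, -0.222, -0.004], [-0.222, -0.975, -0.0], [-0.004, 0.001, -1.0]]
ft_force: [0.0, 0.1, -0.2]
grip_width: 0.62
grip_force: 0.0
```

```bash
python3 - <<'E'
from cell import r
from h import *
s,i,im=shot(r,"wrist","w23")
for t in (210,225,235): print(t,cup(i,im,(.4926,.1405),.074,.02,t).tolist()[:1])
go(s,[.5727,.1238,.100]); print(knobs(i,im).tolist())
E
```

```text
[0.4904 0.141  0.1988] yaw -12.84 t 57.65 q [0.06 0.42 1.75 0.   0.97 1.86]
210 [[0.5085, 0.1024, 0.0172]]
225 [[0.4925, 0.1409, 0.0197]]
235 [[0.4926, 0.1407, 0.0195]]
tool shift [ 0.0844 -0.0017  0.0985]
[[43.3, 149.0, 264.0], [44.0, 209.7, 314.0]]
```

Seated, with the lid at (0.4926, 0.1407). Turning to the last small pocket.

Request:
jog_arm --offset '[[0.0422, -0.0008, 0], [0.0422, -0.0009, 0], [0, 0, 0], [0, 0, 0.0175], [0, 0, 0.0175], [0, 0, 0.0175], [0, 0, 0.0175], [0, 0, 0.0285], [0, 0, 0], [0, 0, 0]]' --delta_rot '[[0, 0, 0], [0, 0, 0], [0, 0, -10], [0, 0, -10], [0, 0, -10], [0, 0, -10], [0, 0, -10], [0, 0, -10], [0, 0, 0], [0, 0, 0]]' --fingers 100

```text
time_s: 58.95
ee_pos: [0.5743, 0.124, 0.102]
orientation: [[0.682, 0.732, -0.0], [0.732, -0.682, 0.0], [-0.0, -0.0, -1.0]]
ft_force: [-0.3, -0.1, -0.1]
grip_width: 1.002
grip_force: 0.0
```

Request:
jog_arm --offset '[[0, 0, 0], [0, 0, 0], [0, 0, 0], [0, 0, 0], [0, 0, 0], [0, 0, 0]]' --delta_rot '[[0, 0, 0], [0, 0, 0], [0, 0, 0], [0, 0, 0], [0, 0, 0], [0, 0, 0]]' --fingers 0 --squeeze 50

```text
time_s: 59.7
ee_pos: [0.5737, 0.1247, 0.1031]
orientation: [[0.681, 0.733, -0.0], [0.733, -0.681, 0.001], [0.001, -0.001, -1.0]]
ft_force: [-1.7, 1.1, 4.9]
grip_width: 0.488
grip_force: 51.1
```

Request:
jog_arm --offset '[[0, 0, 0], [0, 0, 0], [0, 0, 0], [0, 0, 0], [0, 0, 0], [0, 0, 0], [0, 0, 0], [0, 0, 0]]' --delta_rot '[[0, 0, 10], [0, 0, 10], [0, 0, 10], [0, 0, 10], [0, 0, 10], [0, 0, 10], [0, 0, 0], [0, 0, 0]]'

```text
time_s: 60.7
ee_pos: [0.574, 0.1239, 0.1031]
orientation: [[0.975, -0.222, 0.0], [-0.222, -0.975, 0.0], [0.0, -0.0, -1.0]]
ft_force: [-2.1, -0.1, 5.2]
grip_width: 0.483
grip_force: 51.1
```

Request:
jog_arm --offset '[[0, 0, 0], [0, 0, 0], [0, 0, 0], [0, 0, -0.04], [-0.025, 0, -0.06], [-0.025, 0, -0.055], [0, 0, 0], [0, 0, 0], [0, 0, 0]]' --delta_rot '[[0, 0, 0], [0, 0, 0], [0, 0, 0], [0, 0, 0], [0, 0, 0], [0, 0, 0], [0, 0, 0], [0, 0, 0], [0, 0, 0]]' --fingers 100

```text
time_s: 61.82
ee_pos: [0.5258, 0.1346, 0.2529]
orientation: [[0.975, -0.222, -0.003], [-0.222, -0.975, -0.0], [-0.003, 0.001, -1.0]]
ft_force: [-0.9, -0.2, -1.3]
grip_width: 0.999
grip_force: 0.0
```

```bash
python3 - <<'E'
from cell import r
from h import *
s,i,im=shot(r,"wrist","w24"); print(knobs(i,im).tolist()); g=cv2.cvtColor(im,cv2.COLOR_BGR2GRAY)
for a in (180,120,60,240,300,0):
    x,y=proj(i,[*at(a),.072])[0].round().astype(int); print(a,g[max(y-3,0):y+4,x-3:x+4].mean().round())
print(cup(i,im,(.4025,.33),.036,.0155,235)[:3].tolist())
go(s,[.4015,.3295,.15])
E
```

```text
[0.5258 0.1346 0.2529] yaw -12.85 t 61.825 q [ 0.04  0.39  1.61 -0.    1.14  1.84]
[[44.5, 330.7, 260.0], [44.7, 30.0, 256.0]]
180 86.0
120 228.0
60 229.0
240 193.0
300 141.0
0 229.0
[[0.6275, 0.2538, 0.0122], [0.4385, 0.0804, 0.0147], [0.6851, 0.1911, 0.0173]]
tool shift [-0.1642 -0.1625  0.1032]
```

Request:
jog_arm --offset '[[-0.0328, -0.0325, 0.0206], [-0.0328, -0.0325, 0.0206], [-0.0328, -0.0325, 0.0206], [-0.0328, -0.0325, 0.0206], [-0.033, -0.0325, 0.0206], [0, 0, 0], [0, 0, 0], [0, 0, 0], [0, 0, 0]]' --delta_rot '[[0, 0, 0], [0, 0, 0], [0, 0, 0], [0, 0, 0], [0, 0, 0], [0, 0, 0], [0, 0, 0], [0, 0, 0], [0, 0, 0]]' --fingers 65

```text
time_s: 63.0
ee_pos: [0.4034, 0.3291, 0.152]
orientation: [[0.975, -0.224, 0.001], [-0.224, -0.975, 0.0], [0.001, -0.001, -1.0]]
ft_force: [-0.3, 0.4, 0.5]
grip_width: 0.649
grip_force: 0.0
```

```bash
python3 - <<'E'
from cell import r
from h import *
s,i,im=shot(r,"wrist","w25"); c=cup(i,im,(.402,.33),.036,.0155,235); print(c.tolist(),cup(i,im,(.402,.33),.036,.0155,215).tolist()[:1]); go(s,[*c[0][:2],.0165])
E
```

```text
[0.4034 0.3291 0.152 ] yaw -12.94 t 63.0 q [ 0.47  0.5   1.77 -0.    0.87  2.27]
[[0.4008, 0.3287, 0.0152], [0.5093, 0.2424, 0.0179]] [[0.4011, 0.3293, 0.016]]
tool shift [-0.0025  0.001   0.1355]
```

Request:
jog_arm --offset '[[-0.0018, 0.002, 0.04], [0, 0, 0.05], [0, 0, 0.03], [0, 0, 0.012], [0, 0, 0.004], [0, 0, 0], [0, 0, 0]]' --delta_rot '[[0, 0, 0], [0, 0, 0], [0, 0, 0], [0, 0, 0], [0, 0, 0], [0, 0, 0], [0, 0, 0]]'

```text
time_s: 63.92
ee_pos: [0.4008, 0.3286, 0.0167]
orientation: [[0.975, -0.222, 0.002], [-0.222, -0.975, 0.001], [0.002, -0.002, -1.0]]
ft_force: [0.0, -0.1, 0.1]
grip_width: 0.65
grip_force: 0.0
```

Request:
jog_arm --offset '[[0, 0, 0], [0, 0, 0], [0, 0, 0], [0, 0, 0], [0, 0, 0], [0, 0, 0]]' --delta_rot '[[0, 0, 0], [0, 0, 0], [0, 0, 0], [0, 0, 0], [0, 0, 0], [0, 0, 0]]' --fingers 0 --squeeze 25

```text
time_s: 64.68
ee_pos: [0.4005, 0.3285, 0.0165]
orientation: [[0.975, -0.222, 0.001], [-0.222, -0.975, 0.001], [0.001, -0.001, -1.0]]
ft_force: [-1.0, -0.5, 6.0]
grip_width: 0.351
grip_force: 24.5
```

Request:
jog_arm --offset '[[0, 0, -0.02], [0, 0, -0.05], [0, 0, -0.06], [0, 0, -0.02], [0, 0, 0], [0, 0, 0]]' --delta_rot '[[0, 0, 0], [0, 0, 0], [0, 0, 0], [0, 0, 0], [0, 0, 0], [0, 0, 0]]'

```text
time_s: 65.42
ee_pos: [0.3992, 0.3278, 0.1646]
orientation: [[0.975, -0.222, -0.002], [-0.222, -0.975, -0.001], [-0.002, 0.001, -1.0]]
ft_force: [-0.4, 1.0, -1.2]
grip_width: 0.349
grip_force: 24.9
```

```bash
python3 - <<'E'
from cell import r
from h import *
s=r.read_state(); go(s,[.4915,.1400,.11]); print(s['ee_pos'])
E
```

```text
tool shift [0.1318 0.1625 0.0546]
[0.39919253 0.32776267 0.16459491]
```

Request:
jog_arm --offset '[[0.0263, 0.0325, 0], [0.0263, 0.0325, 0], [0.0264, 0.0325, 0], [0.0264, 0.0325, 0], [0.0264, 0.0325, 0.015], [0, 0, 0.025], [0, 0, 0.0146], [0, 0, 0], [0, 0, 0], [0, 0, 0]]' --delta_rot '[[0, 0, 0], [0, 0, 0], [0, 0, 0], [0, 0, 0], [0, 0, 0], [0, 0, 0], [0, 0, 0], [0, 0, 0], [0, 0, 0], [0, 0, 0]]'

```text
time_s: 66.68
ee_pos: [0.4929, 0.141, 0.1118]
orientation: [[0.975, -0.221, 0.002], [-0.221, -0.975, 0.0], [0.002, -0.0, -1.0]]
ft_force: [0.0, 1.2, -1.5]
grip_width: 0.352
grip_force: 25.0
```

```bash
python3 - <<'E'
from cell import r
from h import *
s,i,im=shot(r,"wrist","w26"); s,i,im=shot(r,"wrist","w26"); lz=s['ee_pos'][2]-.0165+.036
for t in (130,150,170): print(t,cup(i,im,s['ee_pos'][:2],lz,.0155,t).tolist()[:1])
print(knobs(i,im).tolist())
E
```

```text
[0.4929 0.141  0.1118] yaw -12.78 t 66.675 q [ 0.06  0.56  1.82 -0.    0.76  1.85]
[0.4929 0.141  0.1118] yaw -12.79 t 66.725 q [0.06 0.56 1.82 0.   0.76 1.85]
130 [[0.4937, 0.1408, 0.0156]]
150 [[0.4935, 0.1408, 0.0153]]
170 [[0.4929, 0.141, 0.0147]]
[[43.8, 149.8, 572.0], [43.7, 209.7, 591.0]]
```

Request:
jog_arm --offset '[[-0.001, -0.0003, 0.01], [0, 0, 0.015], [0, 0, 0.01], [0, 0, 0.005], [0, 0, 0.0036], [0, 0, 0], [0, 0, 0], [0, 0, 0], [0, 0, 0], [0, 0, 0]]' --delta_rot '[[0, 0, 0], [0, 0, 0], [0, 0, 0], [0, 0, 0], [0, 0, 0], [0, 0, 0], [0, 0, 0], [0, 0, 0], [0, 0, 0], [0, 0, 0]]'

```text
time_s: 68.03
ee_pos: [0.4916, 0.1411, 0.0676]
orientation: [[0.975, -0.222, 0.0], [-0.222, -0.975, 0.0], [0.0, -0.0, -1.0]]
ft_force: [-0.0, -0.2, -0.5]
grip_width: 0.353
grip_force: 25.0
```

Request:
jog_arm --offset '[[0, 0, 0.003], [0, 0, 0.003], [0, 0, 0.0025], [0, 0, 0.0025], [0, 0, 0.002], [0, 0, 0.002], [0, 0, 0.0015], [0, 0, 0.0006], [0, 0, 0], [0, 0, 0]]' --delta_rot '[[0, 0, 0], [0, 0, 0], [0, 0, 0], [0, 0, 0], [0, 0, 0], [0, 0, 0], [0, 0, 0], [0, 0, 0], [0, 0, 0], [0, 0, 0]]'

```text
time_s: 69.28
ee_pos: [0.4915, 0.141, 0.0505]
orientation: [[0.975, -0.222, 0.0], [-0.222, -0.975, -0.0], [0.0, 0.0, -1.0]]
ft_force: [-1.4, -0.5, 3.1]
grip_width: 0.35
grip_force: 25.2
```

Request:
jog_arm --offset '[[0, 0, 0], [0, 0, 0], [0, 0, 0], [0, 0, -0.02], [0, 0, -0.05], [0, 0, -0.06], [0, 0, -0.02], [0, 0, 0], [0, 0, 0], [0, 0, 0]]' --delta_rot '[[0, 0, 0], [0, 0, 0], [0, 0, 0], [0, 0, 0], [0, 0, 0], [0, 0, 0], [0, 0, 0], [0, 0, 0], [0, 0, 0], [0, 0, 0]]' --fingers 55

```text
time_s: 70.53
ee_pos: [0.4905, 0.1409, 0.1988]
orientation: [[0.975, -0.222, -0.004], [-0.222, -0.975, -0.0], [-0.003, 0.001, -1.0]]
ft_force: [-0.0, 0.4, -0.0]
grip_width: 0.551
grip_force: 0.0
```

```bash
python3 - <<'E'
from cell import r
from h import *
s,i,im=shot(r,"wrist","w27")
for t in (225,235): print(t,cup(i,im,(.4926,.1405),.070,.0155,t).tolist()[:1])
go(s,[.5727,.1238,.100]); print(knobs(i,im).tolist())
E
```

```text
[0.4905 0.1409 0.1988] yaw -12.84 t 70.525 q [0.06 0.42 1.75 0.   0.97 1.86]
225 [[0.4915, 0.1408, 0.0152]]
235 [[0.4915, 0.1411, 0.015]]
tool shift [ 0.0842 -0.0017  0.0985]
[[43.0, 149.0, 256.0], [44.0, 209.7, 317.0]]
```

Seated. All four cups are in, so I'll turn the blank station to the window.

Request:
jog_arm --offset '[[0.0421, -0.0008, 0], [0.0421, -0.0009, 0], [0, 0, 0], [0, 0, 0.0175], [0, 0, 0.0175], [0, 0, 0.0175], [0, 0, 0.0175], [0, 0, 0.0285], [0, 0, 0], [0, 0, 0]]' --delta_rot '[[0, 0, 0], [0, 0, 0], [0, 0, -10], [0, 0, -10], [0, 0, -10], [0, 0, -10], [0, 0, -10], [0, 0, -10], [0, 0, 0], [0, 0, 0]]' --fingers 100

```text
time_s: 71.82
ee_pos: [0.5743, 0.124, 0.1019]
orientation: [[0.682, 0.732, -0.0], [0.732, -0.682, 0.0], [-0.0, -0.0, -1.0]]
ft_force: [-0.1, 0.8, 0.0]
grip_width: 1.002
grip_force: 0.0
```

Request:
jog_arm --offset '[[0, 0, 0], [0, 0, 0], [0, 0, 0], [0, 0, 0], [0, 0, 0], [0, 0, 0]]' --delta_rot '[[0, 0, 0], [0, 0, 0], [0, 0, 0], [0, 0, 0], [0, 0, 0], [0, 0, 0]]' --fingers 0 --squeeze 50

```text
time_s: 72.58
ee_pos: [0.5736, 0.1247, 0.103]
orientation: [[0.681, 0.733, -0.0], [0.733, -0.681, 0.001], [0.001, -0.001, -1.0]]
ft_force: [-1.5, 2.1, 5.8]
grip_width: 0.485
grip_force: 51.1
```

Request:
jog_arm --offset '[[0, 0, 0], [0, 0, 0], [0, 0, 0], [0, 0, 0], [0, 0, 0], [0, 0, 0], [0, 0, 0], [0, 0, 0]]' --delta_rot '[[0, 0, 10], [0, 0, 10], [0, 0, 10], [0, 0, 10], [0, 0, 10], [0, 0, 10], [0, 0, 0], [0, 0, 0]]'

```text
time_s: 73.58
ee_pos: [0.5739, 0.1239, 0.103]
orientation: [[0.975, -0.223, 0.0], [-0.223, -0.975, 0.0], [0.0, -0.0, -1.0]]
ft_force: [-1.8, -0.2, 5.0]
grip_width: 0.488
grip_force: 51.1
```

Request:
jog_arm --offset '[[0, 0, 0], [0, 0, 0], [0, 0, 0], [0, 0, -0.04], [-0.025, 0, -0.06], [-0.025, 0, -0.055], [0, 0, 0], [0, 0, 0], [0, 0, 0]]' --delta_rot '[[0, 0, 0], [0, 0, 0], [0, 0, 0], [0, 0, 0], [0, 0, 0], [0, 0, 0], [0, 0, 0], [0, 0, 0], [0, 0, 0]]' --fingers 100

```text
time_s: 74.7
ee_pos: [0.5257, 0.1346, 0.2528]
orientation: [[0.975, -0.222, -0.003], [-0.222, -0.975, -0.0], [-0.003, 0.001, -1.0]]
ft_force: [0.6, -0.2, -0.1]
grip_width: 0.998
grip_force: 0.0
```

```bash
python3 - <<'E'
from cell import r
from h import *
s,i,im=shot(r,"wrist","w28"); print(knobs(i,im).tolist()); g=cv2.cvtColor(im,cv2.COLOR_BGR2GRAY)
for a in (180,120,60,240,300,0):
    x,y=proj(i,[*at(a),.072])[0].round().astype(int); print(a,g[max(y-3,0):y+4,x-3:x+4].mean().round())
# pin in keeper: dark handle / pale collar near front right
for z in (.1,.086,.058): print(z,proj(i,[.455,.064,z]).round(1))
x,y=proj(i,[.455,.064,.08])[0].astype(int); print(x,y)
# pen/timer check in top view
t,it,_=shot(r,"top","top1")
E
python3 - <<'E'
import sys; sys.path.insert(0,'.')
import cv2,numpy as np
im=cv2.imread("pics/w28.png"); g=cv2.cvtColor(im,cv2.COLOR_BGR2GRAY)
c=im[180:275,300:400]; cv2.imwrite("pics/w28c.png",cv2.resize(c,None,fx=6,fy=6,interpolation=cv2.INTER_CUBIC))
print(g[185:270:5,320:385:4])
E
```

```text
[0.5257 0.1346 0.2528] yaw -12.85 t 74.7 q [ 0.04  0.39  1.61 -0.    1.14  1.84]
[[44.5, 330.7, 261.0], [44.7, 29.9, 252.0]]
180 205.0
120 228.0
60 229.0
240 141.0
300 227.0
0 228.0
0.1 [[348.4 228.6]]
0.086 [[344.8 223.1]]
0.058 [[338.2 213.2]]
343 220
[0.5258 0.1346 0.2527] yaw -12.86 t 74.75 q [ 0.04  0.39  1.61 -0.    1.14  1.84]
[[213 225 224 224 223 191 190 189 187 238  92  64  60  61  56  52  47]
 [225 224 225 220 192 190 190 188 236 184  73  60  63  61  58  55  55]
 [225 225 204 192 191 190 187 183 183 182  65  66  61  60  59  56  53]
 [221 192 192 191 191 178 183 182 181 181  64  63  62  60  58  56  54]
 [193 193 192 192 127 122 123 146 181 180  66  64  62  59  58  54  53]
 [192 192 229 128 122 121 122 122 145 242  65  61  62  59  57  54  51]
 [231 243 243 130 125 117 200 188 170 186  63  62  62  56  55  52  52]
 [243 243 242 242 127 233 200 145 144 144  79  62  61  57  55  54  52]
 [243 243 243 243 190 165 197  59  58  57  58  59  60  55  54  54  49]
 [ 84  68  70  71  68 233 109  60  59  54  54  53  59  56  55  50  51]
 [130 105 101  71  63  67  69  60  56  62  63  60  52  54  55  53  50]
 [ 68  83 124 124 110  85  59  58  61  63  60  60  51  52  45  42  41]
 [ 65  63  64  63 100 118 105 192  93  61  60  47  46 105 104 104  46]
 [ 65  63  63  61  61  60 111 242 242 235 141  45  43  41 104 102 105]
 [ 59  60  60  58  58  57  57  56  50 127 139  45  40  42  38 105 103]
 [ 57  59  57  54  57  57  58  54  46  45  44  42  44  40  39  42 103]
 [ 55  55  54  55  55  53  53  51  44  44  40  42  39  39  40  36  45]]
```

```bash
python3 - <<'E'
from h import *
for n,p in (("w1",(341.7,185)),("w2",(334,221)),("w6",(362,206)),("w8",(357.3,198.6)),("w28",(345,218))):
    i=json.load(open(n+".json")) if n!="w28" else None
    if i: print(n,plane(i,[p],.066)[0].round(4),plane(i,[p],.072)[0].round(4))
s={'orientation':[[.975,-.222,0],[-.222,-.975,0],[0,0,-1]],'ee_pos':[.5257,.1346,.2528]}; go(s,[.450,.062,.2])
E
```

```text
w1 [0.4443 0.0564 0.066 ] [0.4462 0.0576 0.072 ]
w2 [0.4496 0.057  0.066 ] [0.4522 0.0579 0.072 ]
w6 [0.4449 0.0572 0.066 ] [0.4473 0.0586 0.072 ]
w8 [0.4447 0.0573 0.066 ] [0.447  0.0587 0.072 ]
tool shift [-0.0577  0.0876  0.0528]
```

Request:
jog_arm --offset '[[-0.0304, 0.0462, 0.026], [-0.0304, 0.0462, 0.026], [0, 0, 0], [0, 0, 0], [0, 0, 0], [0, 0, 0]]' --delta_rot '[[0, 0, 0], [0, 0, 0], [0, 0, 0], [0, 0, 0], [0, 0, 0], [0, 0, 0]]' --fingers 60

```text
time_s: 75.55
ee_pos: [0.4478, 0.0587, 0.2029]
orientation: [[0.975, -0.221, 0.002], [-0.221, -0.975, -0.0], [0.002, -0.0, -1.0]]
ft_force: [-0.1, -0.6, 0.3]
grip_width: 0.604
grip_force: 0.0
```

```bash
python3 - <<'E'
from cell import r
from h import *
s,i,im=shot(r,"wrist","w29"); p=proj(i,[[.446,.058,.1],[.446,.058,.072],[.446,.058,.058]]); print(p.round(1).tolist())
x,y=p[1].astype(int); c=im[y-60:y+60,x-70:x+70]; print("origin",x-70,y-60)
c=cv2.convertScaleAbs(c,alpha=1.3,beta=10); cv2.imwrite("pics/w29c.png",cv2.resize(c,None,fx=5,fy=5,interpolation=cv2.INTER_CUBIC))
E
```

```text
[0.4478 0.0587 0.2029] yaw -12.77 t 75.55 q [-0.12  0.34  1.89  0.    0.91  1.68]
[[258.9, 190.6], [258.8, 181.3], [258.7, 177.3]]
origin 188 121
```

View pics/w29c.png

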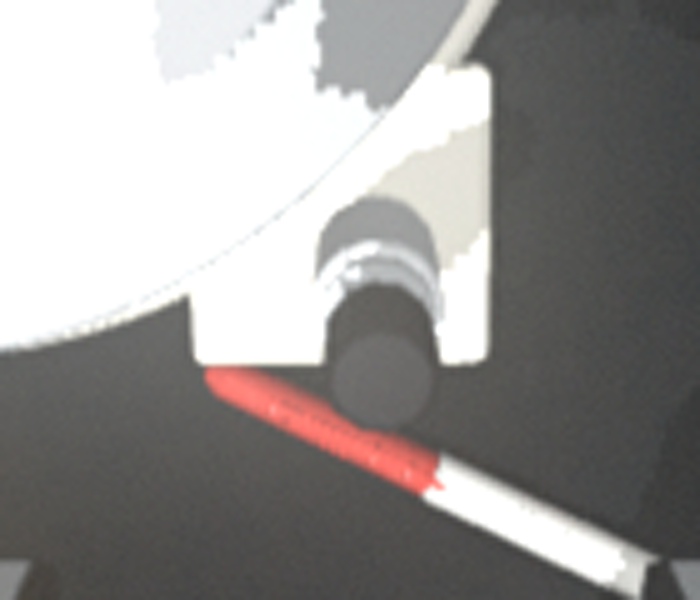

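The last picture shows the pin's handle top at crop (382,378), about px (264.4,196.6), the collar near (380,285), and the pen just in front.

```bash
python3 - <<'E'
from h import *
i=json.load(open("w29.json"))
print(plane(i,[[264.4,196.6]],.100)[0].round(4),plane(i,[[264.2,181.5]],.072)[0].round(4),plane(i,[[264.2,176]],.058)[0].round(4))
print("handle width px at z .086:",np.diff(proj(i,[[.436,.053+.009,.086],[.436,.053-.009,.086]])[:,0]))
p=plane(i,[[264.4,196.6]],.100)[0]; s={'orientation':[[.975,-.221,0],[-.221,-.975,0],[0,0,-1]],'ee_pos':[.4478,.0587,.2029]}; go(s,[p[0],p[1],.075])
E
```

```text
[0.4406 0.055  0.1   ] [0.4449 0.0537 0.072 ] [0.4461 0.0531 0.058 ]
handle width px at z .086: [22.28209705]
tool shift [-0.0062  0.0052  0.1279]
```

Request:
jog_arm --offset '[[-0.0039, 0.0053, 0], [0, 0, 0.005], [0, 0, 0.005], [0, 0, 0.005], [0, 0, 0.005], [0, 0, 0.01], [0, 0, 0.01], [0, 0, 0.01], [0, 0, 0.01], [0, 0, 0]]' --delta_rot '[[0, 0, -10.1], [0, 0, -10.1], [0, 0, -10.1], [0, 0, -10.1], [0, 0, -10.1], [0, 0, -10.1], [0, 0, -10.1], [0, 0, -10], [0, 0, -10], [0, 0, 0]]' --fingers 45

```text
time_s: 76.85
ee_pos: [0.4415, 0.0543, 0.1422]
orientation: [[0.212, 0.977, -0.001], [0.977, -0.212, 0.0], [-0.0, -0.001, -1.0]]
ft_force: [-0.4, 0.8, -0.6]
grip_width: 0.449
grip_force: 0.0
```

Request:
jog_arm --offset '[[0, 0, 0], [0, 0, 0], [0, 0, 0], [0, 0, 0]]' --delta_rot '[[0, 0, 0], [0, 0, 0], [0, 0, 0], [0, 0, 0]]'

```text
time_s: 77.35
ee_pos: [0.4416, 0.054, 0.1427]
orientation: [[0.211, 0.978, 0.0], [0.978, -0.211, -0.0], [0.0, 0.0, -1.0]]
ft_force: [-1.0, 0.2, 0.4]
grip_width: 0.455
grip_force: 0.0
```

```bash
python3 - <<'E'
from cell import r
from h import *
s,i,im=shot(r,"wrist","w30"); print(np.round(s['orientation'],3).tolist()); go(s,[.4428,.0544,.067])
g=cv2.cvtColor(im,cv2.COLOR_BGR2GRAY)
p=proj(i,[[.4428,.0544,.1],[.4428,.0544,.086],[.4428,.0544,.072],[.4428,.0544,.058]]); print(p.round(1).tolist())
x,y=p[0].astype(int)
print(range(x-30,x+31,3)); 
for v in range(y-50,y+30,5): print(v,g[v,x-30:x+31:3].tolist())
E
```

```text
[0.4416 0.054  0.1427] yaw 77.85 t 77.35 q [-0.13  0.44  1.96  0.    0.74  0.08]
[[0.211, 0.978, 0.0], [0.978, -0.211, -0.0], [0.0, 0.0, -1.0]]
tool shift [0.0007 0.0011 0.0757]
[[259.4, 215.5], [259.3, 207.6], [259.2, 200.6], [259.1, 194.5]]
range(229, 290, 3)
165 [241, 246, 246, 246, 246, 246, 247, 240, 206, 169, 185, 237, 247, 246, 247, 241, 205, 207, 209, 206, 206]
170 [240, 246, 246, 246, 246, 230, 167, 165, 165, 161, 158, 151, 145, 239, 246, 247, 248, 196, 206, 206, 206]
175 [242, 246, 246, 246, 249, 165, 167, 164, 163, 159, 154, 151, 145, 138, 237, 246, 246, 247, 215, 204, 204]
180 [240, 246, 246, 246, 204, 181, 240, 244, 239, 230, 241, 242, 222, 140, 165, 205, 237, 245, 247, 248, 191]
185 [238, 245, 245, 246, 226, 246, 222, 227, 227, 225, 225, 228, 176, 241, 170, 200, 197, 207, 246, 245, 247]
190 [236, 245, 245, 245, 244, 225, 160, 92, 88, 91, 89, 94, 159, 211, 235, 195, 198, 197, 245, 245, 245]
195 [230, 245, 245, 245, 237, 96, 87, 88, 89, 88, 89, 85, 87, 123, 182, 196, 196, 197, 204, 245, 245]
200 [223, 245, 245, 245, 233, 82, 85, 83, 84, 82, 85, 85, 83, 83, 172, 196, 195, 196, 195, 198, 245]
205 [76, 91, 90, 93, 79, 79, 82, 85, 84, 86, 85, 84, 81, 79, 85, 88, 85, 86, 85, 85, 93]
210 [76, 76, 76, 78, 75, 79, 80, 80, 81, 82, 82, 82, 81, 76, 74, 74, 77, 75, 76, 79, 79]
215 [70, 71, 72, 73, 70, 76, 77, 77, 76, 78, 77, 79, 77, 75, 72, 72, 71, 70, 71, 74, 71]
220 [68, 69, 69, 69, 70, 67, 73, 73, 74, 73, 72, 73, 75, 65, 67, 67, 66, 67, 67, 67, 66]
225 [60, 61, 61, 66, 61, 62, 59, 67, 70, 70, 70, 65, 61, 60, 61, 61, 64, 61, 63, 63, 64]
230 [55, 57, 57, 56, 59, 57, 57, 56, 57, 58, 58, 57, 60, 59, 57, 59, 58, 58, 59, 59, 57]
235 [54, 51, 53, 54, 52, 54, 54, 55, 54, 53, 53, 53, 53, 55, 55, 55, 54, 55, 55, 55, 57]
240 [50, 52, 50, 50, 51, 49, 50, 51, 49, 48, 49, 51, 50, 50, 49, 50, 52, 52, 53, 51, 51]
```

Request:
jog_arm --offset '[[0.0006, -0.0003, 0.02], [0, 0, 0.025], [0, 0, 0.02], [0, 0, 0.01], [0, 0, 0], [0, 0, 0], [0, 0, 0], [0, 0, 0]]' --delta_rot '[[0, 0, 0], [0, 0, 0], [0, 0, 0], [0, 0, 0], [0, 0, 0], [0, 0, 0], [0, 0, 0], [0, 0, 0]]'

```text
time_s: 78.4
ee_pos: [0.4416, 0.0546, 0.068]
orientation: [[0.21, 0.978, 0.001], [0.978, -0.21, -0.0], [0.0, 0.001, -1.0]]
ft_force: [0.9, 0.8, 0.0]
grip_width: 0.45
grip_force: 0.0
```

Request:
jog_arm --offset '[[0, 0, 0], [0, 0, 0], [0, 0, 0], [0, 0, 0], [0, 0, 0], [0, 0, 0], [0, 0, 0]]' --delta_rot '[[0, 0, 0], [0, 0, 0], [0, 0, 0], [0, 0, 0], [0, 0, 0], [0, 0, 0], [0, 0, 0]]' --fingers 0 --squeeze 40

```text
time_s: 79.28
ee_pos: [0.4414, 0.0546, 0.0678]
orientation: [[0.21, 0.978, 0.0], [0.978, -0.21, -0.0], [0.0, 0.0, -1.0]]
ft_force: [-0.9, 0.5, 6.1]
grip_width: 0.194
grip_force: 39.0
```

Request:
jog_arm --offset '[[0, 0, -0.01], [0, 0, -0.02], [0, 0, -0.03], [0, 0, -0.04], [0, 0, -0.04], [0, 0, 0], [0, 0, 0], [0, 0, 0]]' --delta_rot '[[0, 0, 0], [0, 0, 0], [0, 0, 0], [0, 0, 0], [0, 0, 0], [0, 0, 0], [0, 0, 0], [0, 0, 0]]'

```text
time_s: 80.28
ee_pos: [0.4402, 0.0547, 0.2064]
orientation: [[0.21, 0.978, -0.003], [0.978, -0.21, 0.0], [-0.0, -0.003, -1.0]]
ft_force: [-0.0, 0.1, -0.2]
grip_width: 0.2
grip_force: 39.1
```

```bash
python3 - <<'E'
from cell import r
from h import *
s,i,im=shot(r,"wrist","w31"); g=cv2.cvtColor(im,cv2.COLOR_BGR2GRAY); P=np.array(s['ee_pos']); print(s['grip_width'],s['grip_force'])
for dz in (-.051,-.044,-.009,.005): print(dz,proj(i,P+[0,0,dz]).round(1).tolist())
for v in range(90,260,8): print(v,g[v,232:288:4].tolist())
T=np.array([.597,.237]); go(s,[*T,.15])
E
```

```text
[0.4402 0.0547 0.2064] yaw 77.86 t 80.275 q [-0.13  0.33  1.9  -0.    0.92  0.08]
0.20008955223004252 39.05678451061249
-0.051 [[257.8, 211.7]]
-0.044 [[257.8, 215.8]]
-0.009 [[257.5, 241.1]]
0.005 [[257.4, 254.3]]
90 [66, 70, 225, 244, 194, 198, 199, 198, 198, 197, 196, 196, 195, 194]
98 [67, 71, 96, 244, 223, 197, 198, 197, 195, 196, 195, 194, 193, 193]
106 [69, 70, 74, 223, 244, 191, 196, 195, 196, 195, 193, 193, 192, 191]
114 [68, 73, 73, 73, 240, 244, 194, 194, 194, 193, 192, 192, 192, 191]
122 [71, 73, 75, 77, 95, 243, 233, 193, 193, 192, 192, 191, 191, 190]
130 [121, 227, 242, 242, 243, 242, 245, 225, 192, 192, 191, 189, 191, 189]
138 [88, 228, 242, 242, 242, 242, 242, 244, 236, 192, 189, 189, 190, 188]
146 [76, 223, 242, 242, 242, 242, 242, 242, 242, 245, 187, 189, 188, 188]
154 [75, 222, 241, 241, 242, 190, 142, 140, 139, 243, 245, 196, 187, 187]
162 [76, 215, 241, 241, 143, 220, 238, 237, 223, 125, 187, 241, 244, 180]
170 [73, 204, 240, 240, 240, 219, 124, 126, 191, 240, 184, 178, 238, 240]
178 [73, 177, 239, 239, 239, 237, 136, 135, 231, 240, 177, 176, 240, 239]
186 [70, 68, 82, 84, 84, 88, 186, 191, 110, 81, 80, 88, 87, 86]
194 [66, 66, 69, 70, 72, 70, 73, 73, 74, 73, 73, 73, 73, 73]
202 [64, 63, 66, 66, 66, 67, 67, 69, 67, 70, 69, 68, 68, 62]
210 [59, 61, 59, 60, 62, 84, 113, 105, 64, 59, 59, 57, 58, 56]
218 [58, 57, 58, 58, 59, 115, 113, 101, 81, 55, 53, 56, 54, 54]
226 [52, 54, 57, 92, 198, 203, 197, 198, 203, 150, 59, 50, 50, 50]
234 [117, 47, 130, 133, 134, 117, 82, 97, 129, 132, 132, 89, 48, 117]
242 [108, 45, 129, 41, 45, 41, 39, 42, 39, 44, 40, 112, 46, 118]
250 [56, 41, 36, 44, 38, 39, 40, 38, 38, 38, 41, 39, 44, 80]
258 [44, 38, 38, 37, 36, 36, 37, 38, 37, 38, 36, 36, 38, 42]
tool shift [0.2112 0.1152 0.0559]
```

```bash
python3 - <<'E'
from h import *
i=json.load(open("w31.json")); g=cv2.cvtColor(cv2.imread("pics/w31.png"),cv2.COLOR_BGR2GRAY)
for v in range(200,242,2): print(v,g[v,242:276:2].tolist())
P=np.array([.4402,.0547,.2064]); X=np.array([.21,.978,0])
for dx in (0,.002,.004):
    print(dx,proj(i,[P+X*dx+[0,0,-.0518],P+X*dx+[0,0,-.0098],P+X*(dx+.01)+[0,0,-.0098],P+X*(dx-.01)+[0,0,-.0098]]).round(1).tolist())
E
```

```text
200 [67, 65, 67, 66, 68, 68, 68, 69, 69, 69, 68, 70, 71, 70, 70, 70, 70]
202 [64, 66, 67, 66, 68, 67, 68, 67, 68, 69, 68, 67, 69, 70, 70, 69, 70]
204 [66, 65, 65, 66, 65, 65, 65, 65, 66, 66, 67, 68, 66, 68, 67, 66, 68]
206 [62, 65, 64, 64, 66, 65, 65, 65, 64, 66, 65, 68, 66, 67, 65, 67, 65]
208 [63, 62, 64, 64, 64, 63, 76, 94, 94, 77, 65, 66, 66, 66, 62, 62, 62]
210 [62, 60, 62, 62, 61, 84, 114, 113, 111, 105, 86, 64, 62, 59, 60, 59, 58]
212 [60, 59, 61, 61, 64, 112, 115, 113, 108, 105, 100, 62, 57, 58, 58, 58, 57]
214 [59, 60, 61, 59, 70, 114, 114, 113, 110, 104, 99, 75, 55, 56, 57, 57, 58]
216 [59, 58, 60, 60, 74, 113, 115, 113, 111, 104, 99, 78, 55, 55, 55, 56, 56]
218 [57, 58, 57, 59, 80, 115, 114, 113, 109, 101, 96, 81, 55, 55, 54, 53, 55]
220 [57, 58, 58, 57, 78, 104, 106, 99, 98, 96, 94, 86, 54, 53, 53, 52, 51]
222 [57, 55, 57, 57, 91, 104, 113, 118, 105, 118, 101, 99, 75, 54, 51, 51, 51]
224 [55, 61, 82, 101, 117, 175, 196, 201, 183, 182, 166, 149, 131, 86, 52, 50, 49]
226 [55, 92, 154, 198, 204, 203, 200, 197, 199, 198, 201, 203, 200, 150, 92, 59, 48]
228 [79, 183, 203, 198, 198, 198, 201, 198, 196, 199, 198, 200, 201, 199, 174, 104, 63]
230 [112, 136, 135, 192, 201, 198, 200, 200, 197, 171, 165, 164, 193, 199, 200, 183, 124]
232 [132, 132, 133, 142, 175, 168, 165, 135, 134, 130, 132, 130, 192, 200, 198, 167, 164]
234 [134, 133, 133, 134, 134, 117, 95, 82, 87, 97, 113, 129, 134, 132, 136, 132, 133]
236 [132, 133, 133, 132, 91, 57, 44, 43, 44, 45, 49, 68, 100, 129, 133, 135, 133]
238 [135, 130, 75, 52, 42, 42, 43, 44, 44, 44, 43, 43, 41, 66, 128, 132, 135]
240 [134, 70, 41, 42, 49, 50, 49, 45, 45, 46, 47, 44, 44, 41, 54, 106, 134]
0 [[257.9, 211.4], [257.6, 240.5], [257.6, 221.0], [257.6, 259.3]]
0.002 [[257.9, 208.2], [257.6, 236.7], [257.6, 217.1], [257.6, 255.6]]
0.004 [[257.9, 205.0], [257.6, 232.8], [257.6, 213.1], [257.6, 251.8]]
```

Request:
jog_arm --offset '[[0.0528, 0.0288, 0], [0.0528, 0.0288, 0], [0.0528, 0.0288, 0], [0.0526, 0.0288, 0], [0, 0, 0.035], [0, 0, 0.03], [0, 0, 0.015], [0, 0, 0], [0, 0, 0], [0, 0, 0]]' --delta_rot '[[0, 0, 0], [0, 0, 0], [0, 0, 0], [0, 0, 0], [0, 0, 0], [0, 0, 0], [0, 0, 0], [0, 0, 0], [0, 0, 0], [0, 0, 0]]'

```text
time_s: 81.58
ee_pos: [0.5992, 0.2368, 0.129]
orientation: [[0.21, 0.978, 0.003], [0.978, -0.21, 0.001], [0.001, 0.003, -1.0]]
ft_force: [-0.6, -0.1, -0.0]
grip_width: 0.197
grip_force: 39.1
```

Request:
jog_arm --offset '[[0, 0, 0], [0, 0, 0], [0, 0, 0]]' --delta_rot '[[0, 0, 0], [0, 0, 0], [0, 0, 0]]'

```text
time_s: 81.95
ee_pos: [0.5983, 0.2367, 0.1278]
orientation: [[0.21, 0.978, 0.0], [0.978, -0.21, 0.0], [0.0, 0.0, -1.0]]
ft_force: [-0.5, 0.1, -0.9]
grip_width: 0.199
grip_force: 39.1
```

```bash
python3 - <<'E'
from cell import r
from h import *
s,i,im=shot(r,"wrist","w32"); g=cv2.cvtColor(im,cv2.COLOR_BGR2GRAY); P=np.array(s['ee_pos']); print(np.round(s['orientation'],3).tolist(),s['grip_width'])
B=[.597,.237,.059]; print("tip",proj(i,P-[0,0,.0518]).round(1),"hole",proj(i,B).round(1)); go(s,[.597,.237,.069])
x,y=proj(i,B)[0].astype(int)
print(list(range(x-28,x+29,4)))
for v in range(y-36,y+24,3): print(v,g[v,x-28:x+29:4].tolist())
E
```

```text
[0.5983 0.2367 0.1278] yaw 77.87 t 81.95 q [0.2  0.67 1.47 0.   0.99 0.42]
[[0.21, 0.978, 0.0], [0.978, -0.21, 0.0], [0.0, 0.0, -1.0]] 0.1994482516128883
tip [[257.5 211.3]] hole [[255.5 202.6]]
tool shift [-0.     -0.0014  0.0588]
[227, 231, 235, 239, 243, 247, 251, 255, 259, 263, 267, 271, 275, 279, 283]
166 [238, 236, 236, 238, 240, 239, 237, 232, 237, 240, 243, 238, 235, 237, 223]
169 [238, 236, 239, 239, 238, 231, 230, 236, 239, 241, 239, 237, 238, 238, 215]
172 [242, 214, 232, 232, 233, 231, 228, 232, 232, 234, 233, 231, 230, 230, 171]
175 [242, 243, 224, 232, 233, 231, 228, 231, 232, 234, 233, 230, 231, 174, 171]
178 [228, 213, 154, 232, 233, 230, 227, 230, 231, 234, 233, 230, 174, 132, 148]
181 [141, 152, 162, 230, 232, 229, 227, 231, 231, 233, 232, 230, 141, 158, 144]
184 [176, 177, 175, 229, 232, 229, 226, 230, 231, 233, 232, 229, 138, 175, 175]
187 [176, 177, 176, 230, 232, 229, 226, 230, 229, 233, 232, 229, 137, 174, 175]
190 [176, 177, 175, 225, 231, 228, 226, 229, 230, 232, 232, 228, 137, 171, 172]
193 [175, 175, 176, 225, 230, 229, 219, 178, 189, 233, 231, 228, 135, 173, 172]
196 [173, 175, 175, 224, 231, 224, 143, 121, 156, 181, 231, 228, 131, 173, 171]
199 [173, 174, 173, 224, 229, 184, 107, 157, 179, 147, 230, 228, 134, 171, 171]
202 [174, 172, 174, 222, 229, 149, 113, 112, 136, 148, 230, 228, 131, 166, 169]
205 [172, 172, 173, 214, 229, 194, 121, 165, 154, 131, 228, 227, 124, 170, 169]
208 [172, 171, 170, 189, 228, 227, 165, 123, 124, 155, 165, 218, 121, 124, 168]
211 [172, 171, 171, 170, 227, 227, 196, 118, 111, 144, 163, 132, 121, 121, 120]
214 [170, 170, 169, 168, 175, 226, 130, 116, 111, 102, 150, 121, 122, 120, 120]
217 [169, 168, 168, 168, 169, 173, 119, 116, 107, 99, 121, 120, 120, 119, 118]
220 [169, 168, 168, 168, 170, 168, 112, 103, 101, 99, 119, 119, 117, 117, 117]
223 [167, 167, 167, 167, 144, 117, 114, 168, 138, 113, 105, 119, 117, 117, 117]
```

Request:
jog_arm --offset '[[0.0003, -0.001, 0.005], [0, 0, 0.005], [0, 0, 0], [0, 0, 0], [0, 0, 0.004], [0, 0, 0.004], [0, 0, 0.004], [0, 0, 0], [0, 0, 0]]' --delta_rot '[[0, 0, 0], [0, 0, 0], [0, 0, 0], [0, 0, 0], [0, 0, 0], [0, 0, 0], [0, 0, 0], [0, 0, 0], [0, 0, 0]]'

```text
time_s: 83.12
ee_pos: [0.5974, 0.2372, 0.1055]
orientation: [[0.21, 0.978, 0.0], [0.978, -0.21, 0.0], [0.0, 0.0, -1.0]]
ft_force: [0.7, 0.4, -0.6]
grip_width: 0.201
grip_force: 39.1
```

Request:
jog_arm --offset '[[-0.0002, 0, 0.003], [0, 0, 0.003], [0, 0, 0.003], [0, 0, 0.003], [0, 0, 0.003], [0, 0, 0], [0, 0, 0]]' --delta_rot '[[0, 0, 0], [0, 0, 0], [0, 0, 0], [0, 0, 0], [0, 0, 0], [0, 0, 0], [0, 0, 0]]'

```text
time_s: 84.0
ee_pos: [0.5974, 0.237, 0.0906]
orientation: [[0.21, 0.978, 0.0], [0.978, -0.21, 0.0], [0.0, 0.0, -1.0]]
ft_force: [-0.1, 0.2, 0.2]
grip_width: 0.192
grip_force: 39.1
```

Tip at about 39 mm, already through the top of the plate with no force on it. Continuing down.

Request:
jog_arm --offset '[[0, 0, 0.003], [0, 0, 0.003], [0, 0, 0.003], [0, 0, 0.003], [0, 0, 0.003], [0, 0, 0.003], [0, 0, 0.002], [0, 0, 0.0015], [0, 0, 0], [0, 0, 0]]' --delta_rot '[[0, 0, 0], [0, 0, 0], [0, 0, 0], [0, 0, 0], [0, 0, 0], [0, 0, 0], [0, 0, 0], [0, 0, 0], [0, 0, 0], [0, 0, 0]]'

```text
time_s: 85.25
ee_pos: [0.5974, 0.237, 0.0691]
orientation: [[0.21, 0.978, 0.0], [0.978, -0.21, 0.0], [0.0, 0.0, -1.0]]
ft_force: [0.4, -0.8, -0.6]
grip_width: 0.199
grip_force: 39.2
```

Request:
jog_arm --offset '[[0, 0, 0.001], [0, 0, 0.0007], [0, 0, 0], [0, 0, 0]]' --delta_rot '[[0, 0, 0], [0, 0, 0], [0, 0, 0], [0, 0, 0]]'

```text
time_s: 85.75
ee_pos: [0.5975, 0.2371, 0.0688]
orientation: [[0.21, 0.978, 0.001], [0.978, -0.21, 0.0], [0.0, 0.001, -1.0]]
ft_force: [-1.2, 0.2, 6.7]
grip_width: 0.192
grip_force: 39.9
```

Request:
jog_arm --offset '[[0, 0, 0], [0, 0, 0], [0, 0, 0], [0, 0, -0.02], [0, 0, -0.04], [0, 0, -0.05], [0, 0, -0.03], [0, 0, 0], [0, 0, 0], [0, 0, 0]]' --delta_rot '[[0, 0, 0], [0, 0, 0], [0, 0, 0], [0, 0, 0], [0, 0, 0], [0, 0, 0], [0, 0, 0], [0, 0, 0], [0, 0, 0], [0, 0, 0]]' --fingers 45

```text
time_s: 87.0
ee_pos: [0.5963, 0.2368, 0.2058]
orientation: [[0.21, 0.978, -0.003], [0.978, -0.21, -0.001], [-0.001, -0.003, -1.0]]
ft_force: [-0.2, -0.5, 0.3]
grip_width: 0.455
grip_force: 0.0
```

```bash
python3 - <<'E'
from cell import r
from h import *
s,i,im=shot(r,"wrist","w33"); g=cv2.cvtColor(im,cv2.COLOR_BGR2GRAY); print(np.round(s['ft_force'],1),s['grip_width'],knobs(i,im).tolist())
B=np.array([.5972,.2372]); X=np.array([.21,.978])
for n,z in (("handle top",.101),("handle foot",.073),("collar",.059)):
    p=proj(i,[[*B,z],[*(B+.009*X),z],[*(B-.009*X),z]]); print(n,p.round(1).tolist())
x,y=proj(i,[*B,.101])[0].astype(int); print(list(range(x-28,x+29,4)))
for v in range(y-40,y+24,4): print(v,g[v,x-28:x+29:4].tolist())
# top view: remaining white cups / cups now in carousel
t,it,imt=shot(r,"top","top2"); a=cv2.imread("pics/top0.png"); d=cv2.absdiff(a,imt).max(2)>50
n,l,st,c=cv2.connectedComponentsWithStats(d.astype(np.uint8))
for k in range(1,n):
    if st[k,4]>40: print("changed",c[k].round(),st[k,4],plane(it,[c[k]],.02)[0].round(3)[:2])
E
```

```text
[0.5963 0.2368 0.2058] yaw 77.86 t 87.0 q [ 0.2   0.58  1.41 -0.    1.15  0.42]
[-0.2 -0.5  0.3] 0.4550027807183299 [[47.6, 89.7, 188.0]]
handle top [[259.1, 186.7], [259.1, 174.9], [259.1, 198.2]]
handle foot [[259.1, 177.7], [259.1, 167.0], [259.1, 188.2]]
collar [[259.1, 173.8], [259.1, 163.5], [259.1, 183.8]]
[231, 235, 239, 243, 247, 251, 255, 259, 263, 267, 271, 275, 279, 283, 287]
146 [238, 238, 227, 238, 236, 238, 236, 243, 243, 242, 243, 243, 234, 172, 236]
150 [241, 241, 224, 236, 234, 235, 233, 235, 233, 236, 233, 235, 204, 171, 180]
154 [239, 243, 240, 218, 234, 236, 233, 235, 233, 236, 233, 195, 172, 170, 236]
158 [227, 163, 129, 141, 233, 235, 231, 235, 232, 236, 234, 135, 127, 169, 210]
162 [181, 181, 181, 180, 233, 235, 231, 207, 231, 236, 233, 132, 176, 176, 177]
166 [179, 179, 179, 180, 232, 195, 206, 199, 204, 173, 232, 151, 177, 177, 176]
170 [180, 178, 179, 178, 231, 184, 82, 81, 80, 126, 228, 151, 177, 176, 176]
174 [179, 177, 178, 178, 233, 79, 80, 79, 80, 78, 155, 126, 175, 175, 174]
178 [177, 177, 177, 178, 210, 80, 82, 84, 82, 79, 133, 126, 130, 173, 174]
18
[... 407 characters left out ...]
 171, 173, 150, 172, 170, 150, 172, 148, 108, 183]
206 [90, 134, 133, 133, 132, 133, 132, 133, 132, 133, 133, 133, 132, 118, 134]
[0.5964 0.2368 0.2058] yaw 77.86 t 87.05 q [0.2  0.58 1.41 0.   1.15 0.42]
changed [322. 270.] 34596 [0.371 0.105]
changed [351. 177.] 93 [0.599 0.033]
changed [320. 177.] 77 [0.598 0.109]
changed [218. 189.] 323 [0.562 0.359]
changed [354. 187.] 58 [0.575 0.024]
changed [193. 205.] 212 [0.522 0.417]
changed [196. 241.] 318 [0.435 0.406]
changed [291. 257.] 201 [0.401 0.178]
changed [228. 256.] 201 [0.401 0.329]
changed [300. 340.] 45 [0.211 0.157]
changed [403. 364.] 754 [ 0.165 -0.078]
changed [450. 367.] 121 [ 0.161 -0.184]
changed [325. 375.] 890 [0.136 0.101]
```

```bash
python3 -c "
from cell import r
print(r.hand_in())"
```

```text
the job is handed in; nothing more can be done
None
```

The job is handed in: all four cups on the bench are fully down in pockets of their own size, the blank station is at the window, and the lock pin is home through the bracket and carousel rim. That comes from my own checks; the hand-in gave no verdict. The first large cup jammed tilted and had to be lifted out and re-seated.

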